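# Set up the drill station

## Task

Set up the drill station: slide every flat bit case that is lying on the bench fully home into its own bay of the low plywood rack. The setting block is out of sight in the tool case: open the lid as far as it goes, feel about under it for the block, lift the block out and lay it down lengthwise (not on end) in the shallow plywood tray, then shut the case. Leave everything else on the bench where it is.

Things in the scene. Friction and masses are not known exactly. Their poses are not given: they have to be found in the camera images.
- toolcase: dark teal tool case fixed to the bench, 180 (x, front to back) x 270 (y) mm, 50 high without lid, walls and floor 5 thick. Origin: centre of its underside; -x is its front (it faces the middle of the bench), the hinge is on top of its +x side. The setting block starts on its floor, its centre up to 20 mm behind and up to 38 mm left or right of the middle, roughly front to back
- case_lid (a joint): angle of the tool case's lid in rad: 0 shut, 1.15 its end stop, half open, where it still roofs the rear of the case: enter from the front with the tool tilted 30 to 40 degrees, its body leaning out of the front. Lid 180 x 270 x 6 mm, 0.3 kg; stiff hinge (0.4 N m of friction), so it stays at any angle. Starts between 0 and 0.1
- case_lid_handle (a point): grip point of the lid's black round knob, 28 mm in diameter and 16 thick, on a stem, on the lid's top 30 mm from its front edge, midway along it; the point is 35 mm above the lid's top face, in the middle of the knob's thickness, and moves with the lid. The knob can pivot between finger pads that pinch it along the hinge direction
- case_lid_hinge (a point): midpoint of the lid's hinge axis, which runs along the tool case's y at the top of its rear wall
- block: the setting block: a plain steel-coloured bar 80 (x) x 40 (y) x 36 (z) mm, about 0.7 kg, with two fine dark lines round it. Origin: centre of its underside. It starts inside the tool case
- block_center (a point): centre of the setting block
- tray: shallow plywood tray fixed to the bench, 110 (x) x 140 (y) x 16 high outside, walls and floor 4 thick. Origin: centre of its underside; the walls run along its x and y
- rack: low plywood rack, fixed, 120 (x, front to back) x 219 (y) x 40 mm high; three flat bays side by side, open at the front (its -x side), each 63 wide x 22 high x 98 deep; bay floor 10 above the bench, solid back, roof of two 30 mm bars, mouth edges bevelled by 4. Origin: centre of its underside. A case fully home touches the back, its near end 12 mm proud of the front edge
- rack_bay0 (a point): middle of the mouth of bay 0 at the front edge of the rack, on the bay's floor (bay 0 at the rack's +y end, bay centres 70.3 mm apart); one bit case goes in each bay, in any order; a case goes in along the rack's +x
- rack_bay1 (a point): middle of the mouth of bay 1 at the front edge of the rack, on the bay's floor (bay 0 at the rack's +y end, bay centres 70.3 mm apart); one bit case goes in each bay, in any order; a case goes in along the rack's +x
- rack_bay2 (a point): middle of the mouth of bay 2 at the front edge of the rack, on the bay's floor (bay 0 at the rack's +y end, bay centres 70.3 mm apart); one bit case goes in each bay, in any order; a case goes in along the rack's +x
- bitcase0: flat grey plastic bit case, a slab 110 (x) x 58 (y) x 18 (z) mm, about 0.15 kg, all alike, either end may go in first. Origin: centre of its underside. Starts lying flat on the bench; may be absent
- bitcase1: flat grey plastic bit case, a slab 110 (x) x 58 (y) x 18 (z) mm, about 0.15 kg, all alike, either end may go in first. Origin: centre of its underside. Starts lying flat on the bench; may be absent
- bitcase2: flat grey plastic bit case, a slab 110 (x) x 58 (y) x 18 (z) mm, about 0.15 kg, all alike, either end may go in first. Origin: centre of its underside. Starts lying flat on the bench; may be absent
- glue: bystander, not part of the job: glue bottle, 56 diameter, 170 tall, standing. Origin at its underside
- jar: bystander, not part of the job: amber jar, 60 diameter, 80 tall, standing. Origin at its underside
- can: bystander, not part of the job: can, 66 diameter, 110 tall, standing. Origin at its underside
- tape: bystander, not part of the job: roll of tape, 70 diameter, 20 high, lying flat. Origin at its underside
- screwbox: bystander, not part of the job: cardboard screw box, 70 x 50 x 45 mm. Origin at its underside
- mallet: bystander, not part of the job: hammer, 260 mm long, lying. Origin at its underside

How it is judged:
By the outcome, as a careful person would: the job done as asked, in the order asked, and still so for the second after the job is handed in, with the robot touching nothing.
Of bitcase0, bitcase1, bitcase2 only 2 to 3 are there at a start; the rules pass over those that are not, and their reading is None.
At some moment in a run one of bitcase0, bitcase1, bitcase2, block may be knocked a few centimetres aside while the robot is not near it.
Once in a run the grip may slacken for a moment while it holds something.
It also fails if it takes over 210 s, if anything falls off the work surface, if the arm or the gripper's body presses on something with over 40 N, if the wrist force passes 120 N, or if a joint passes its speed limit or range.

## Robot

A 6-joint arm with a two-finger parallel gripper is mounted at the origin on the work surface. World frame = base frame: x ahead of the robot, y to its left, z up, the work surface at z = 0. Lengths are in m, angles in rad, forces in N, time in s.
With the tool pointing down it reaches from about 0.3 to 0.875 m from the base axis. Payload 4.2 kg.
Tool frame: the origin (TCP) lies between the finger pads; the fingertips stand 17 mm ahead of it and the grasp point (between the pads) lies 2 mm behind it; z points along the fingers, y is the line along which they close (so a half turn about z gives the same grasp; the last joint's range is limited). The gripper opens to 85 mm and grips with 20 to 120 N. Pads are 22 mm wide; open, the fingers measure 114 mm over their backs; the gripper's body (76 mm by 85 mm) begins 54 mm behind the grasp point. The pads swing forward as they close: fully open they stand 13 mm farther back than shut.
Start: joints at [-0.02, 0.32, 1.565, -0, 1.257, -0.02], TCP at [0.575, 0, 0.248] pointing down, gripper open.
Joint ranges: [-3.11, 3.11], [-0.84, 2.01], [0.21, 2.61], [-1.34, 4.49], [0.05, 2.63], [-2.56, 2.56]. Speed limits (rad/s): [2.57, 2.57, 3.14, 3.14, 3.14, 3.14].

## Interface

Orientations are given as [roll, pitch, yaw] about the fixed x, y, z axes, in that order (R = Rz(yaw) Ry(pitch) Rx(roll)).
In Python, from cell import readout, cams, order gives the robot as it stands.
- The arm moves only by the tool arm_command, never from a script. Its argument "rows" is a list of rows, each a list of 2 entries, a list of its own where there are three numbers: the shift along the tool's x, y, z scaled (see below), then the turn, a rotation vector about the tool's x, y, z scaled (see below). A call has 1 to 8 rows; each row is the pose to reach, as a shift and turn from the pose commanded when the call began, along the tool's axes at that moment; what a row does not reach only later rows make up. The controller multiplies each number of a shift by 12 cm and each number of a turn by 60 degrees. A row lasts 1/10 s, in which the tool goes at most 50 mm and 8.59 degrees, less where a joint would pass 70% of its speed; a pose out of reach is approached as far as the arm can. A call with a number of a shift or a turn outside -1 to 1 is refused whole. A call with a gripper value outside its range is refused whole. "grip" is the opening, from 0 (shut) to 1 (fully open), set as the call begins (left out, the last holds). The fingers move at their own pace and stop on an object; "grip_force" is the grip in N (left out, the last holds). Time passes only in rows, so rows that repeat a pose let the fingers close. It gives the time, the measured TCP pose, the force, the opening and the grip force at its end, in the units of the state.
- readout.state(): the state, without advancing time (a new reading comes with each control period).
- cams.get_image(name): name is "scene" or "side" or "wrist"; returns a dict with "frame" (384x512x3 uint8, blue, green, red), "vfov" (degrees; the focal length in pixels is half the picture's height over the tangent of half this angle, whatever the lens; pixels are square), "cx", "cy" (the principal point, pixels), "k1" (the pictures are not rectified: a ray, as slopes to the right and down, at radius r is drawn at 1 + k1 r^2 times it, then the intrinsics apply), "view" (4x4, takes a point from world to camera coordinates). Camera axes: x right, y down, z forward; pixel columns grow to the right and rows downward; lengths in m; the calibration is good to about 2 mm. A picture is of the moment at which its call begins. There is no depth.
- order.hand_in(): hands the job in; it is judged then, once.
The state is a dict: "t": time; "q": joint angles; "dq": joint speeds; "joint_torque": joint torques, N m; "eef_pos": TCP position; "tcp_rot": TCP orientation; "contact_force": force on the tool from outside, world axes, zero at the start; "ft_torque": the same for the moment, N m; "gripper_width": opening from 0.0 (shut) to 1.0 (fully open); "grip_force": force on a finger pad.
Only numpy, scipy, OpenCV 4.12 (cv2) and the standard library are available. Lean on these libraries where they do the work, as an engineer would, in place of code of your own. Each camera call takes 0.05 s, during which the arm holds its last target. There are 200 camera calls.

## Working session

There is one attempt and no reset: what is moved stays moved. The work goes in short steps, Python scripts to look and compute and a tool call to move; the robot and the scene stay as the last step left them, time stands still between calls to the robot, and variables do not carry over. Pictures are saved under pics/ and viewed, at most 14 in all, crops included, and the job is handed in when it is done.

Besides the shell and the picture viewer there is one more tool, called after ">>>" by a JSON object that holds its "name" and its "arguments". arm_command: Moves the arm, as the interface text tells. Its arguments: {"type":"object","properties":{"rows":{"type":"array"},"grip":{"type":"number"},"grip_force":{"type":"number"}},"required":["rows"]}

```bash
mkdir -p pics; ls
cat > h.py <<'E'
import numpy as np, cv2
from scipy.spatial.transform import Rotation as R
from cell import readout, cams, order
def grab(n,save=None):
    d=cams.get_image(n)
    if save: cv2.imwrite('pics/'+save,d['frame'])
    return d
def ray(d,u,v):
    f=d['frame'].shape[0]/2/np.tan(np.radians(d['vfov'])/2)
    a=np.array([(u-d['cx'])/f,(v-d['cy'])/f]); b=a.copy()
    for _ in range(30): b=a/(1+d['k1']*(b@b))
    V=np.array(d['view']); c=-V[:3,:3].T@V[:3,3]
    return c,V[:3,:3].T@np.array([b[0],b[1],1])
def on(d,u,v,z):
    c,r=ray(d,u,v); return c+r*(z-c[2])/r[2]
def proj(d,p):
    f=d['frame'].shape[0]/2/np.tan(np.radians(d['vfov'])/2)
    V=np.array(d['view']); q=V[:3,:3]@np.array(p)+V[:3,3]; b=q[:2]/q[2]
    b=b*(1+d['k1']*(b@b)); return np.array([d['cx'],d['cy']])+f*b
def tri(obs):
    A=np.zeros((3,3));B=np.zeros(3)
    for d,u,v in obs:
        c,r=ray(d,u,v); r=r/np.linalg.norm(r); P=np.eye(3)-np.outer(r,r); A+=P;B+=P@c
    return np.linalg.solve(A,B)
def move(p,rpy=None,Rm=None):
    "units for a move from the current measured pose to p"
    s=readout.state(); R0=R.from_euler('xyz',s['tcp_rot'])
    sh=R0.inv().apply(np.array(p)-s['eef_pos'])
    R1=R.from_euler('xyz',rpy) if rpy is not None else (R.from_matrix(Rm) if Rm is not None else R0)
    t=(R0.inv()*R1).as_rotvec()
    print('shift',np.round(sh/.12,3),'turn',np.round(np.degrees(t)/60,3),'rows>=',np.ceil(max(np.linalg.norm(sh)/.05,np.degrees(np.linalg.norm(t))/8.59)))
E
python3 - <<'E'
from h import *
s=readout.state(); print(s)
for n in ['scene','side','wrist']:
    d=grab(n,n+'0.png'); V=np.array(d['view']); print(n,d['vfov'],d['cx'],d['cy'],d['k1'],-V[:3,:3].T@V[:3,3],V[2,:3])
E
```

```text
pics
{'t': 0.0, 'q': array([-1.99965220e-02,  3.20267011e-01,  1.56570148e+00,  2.73053337e-06,
        1.25743342e+00, -2.00084964e-02]), 'dq': array([ 3.30135405e-04, -9.44218356e-04, -4.53656331e-05, -1.75343072e-03,
        4.77247444e-04,  2.55723620e-04]), 'joint_torque': array([ 7.05825660e-04, -4.15526962e+01, -2.34157133e+01, -1.88356019e-06,
        8.09230405e-03,  1.54784908e-05]), 'eef_pos': array([5.74528813e-01, 1.29727815e-05, 2.47487836e-01]), 'tcp_rot': array([-3.13978381e+00, -3.87936009e-05,  1.57080742e+00]), 'contact_force': array([ 0.9580701 , -0.30351695, -0.54939672]), 'ft_torque': array([-0.00296796,  0.03020414, -0.04821333]), 'grip_force': 0.0, 'gripper_width': 0.9987813472067645}
scene 44.79483297057989 249.81416557664463 185.66544261708898 0.03769112034025915 [1.31756725 0.95018884 1.33369688] [-0.40487846 -0.55094791 -0.72974642]
side 55.22571792166378 254.96539559082228 193.80924462832357 -0.11700050151581688 [ 0.20606861 -0.69507562  0.68568191] [ 0.40108064  0.70487111 -0.58505644]
wrist 66.35325591938015 254.9783112039926 193.4358667562968 -0.04591970744779287 [0.57322356 0.07923647 0.37358899] [-8.64305544e-04 -3.09943430e-01 -9.50754607e-01]
```

View pics/scene0.png

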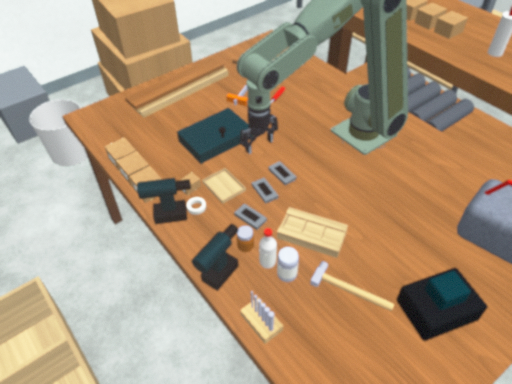

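View pics/side0.png

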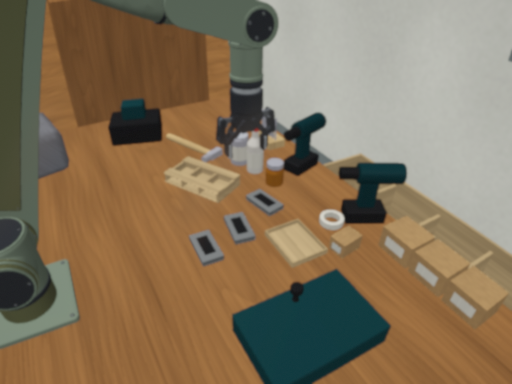

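The scene view shows three bit cases near (250,215), (265,189) and (283,173), the rack at (313,230), the tray at (223,185) and the tool case at (212,135). The side view shows the same layout, with the knob at (297,290).

Run:
```python
from h import *
rois={'side':[(190,232,222,265),(222,212,256,244),(245,188,284,214)],'scene':[(235,202,268,229),(250,176,279,203),(267,161,299,186)]}
px={'side':{'case':(300,325),'rack':(187,168),'tray':(295,240),'bc':(203,258),'floor':(150,240)},'scene':{'case':(205,135),'rack':(300,215),'tray':(223,185),'bc':(247,219),'floor':(330,180)}}
for n in rois:
    d=grab(n); hsv=cv2.cvtColor(d['frame'],cv2.COLOR_BGR2HSV)
    for k,(u,v) in px[n].items(): print(n,k,hsv[v,u])
    m=((hsv[...,1]<75)).astype(np.uint8)
    for a,b,c,e in rois[n]:
        mm=np.zeros_like(m); mm[b:e,a:c]=m[b:e,a:c]
        cs,_=cv2.findContours(mm,cv2.RETR_EXTERNAL,cv2.CHAIN_APPROX_NONE); c0=max(cs,key=cv2.contourArea)
        P=np.array([on(d,u,v,0.014)[:2] for u,v in c0[:,0]])
        r=cv2.minAreaRect((P*1000).astype(np.float32)); print(n,np.round(r[0],1),np.round(r[1],1),round(r[2],1))
```

```text
side case [ 94 192  65]
side rack [ 19  85 186]
side tray [ 19  83 197]
side bc [ 98   8 134]
side floor [ 15 148 158]
side [439.1 -30. ] [123.1  60.5] 86.8
side [551.   -1.1] [125.3  62.2] 80.9
side [671.9  67.9] [ 69.5 123.5] 11.6
scene case [ 94 109  82]
scene rack [ 23  81 245]
scene tray [ 22  84 240]
scene bc [106  21 160]
scene floor [ 14 151 206]
scene [698.7  78.3] [109.9 117.9] 10.6
scene [553.7   5.6] [121.8  62.6] 80.7
scene [440.5 -22.7] [120.   64.8] 86.6
```

Run:
```python
from h import *
a=cv2.imread('pics/scene0.png')[95:255,165:355]; b=cv2.imread('pics/side0.png')[150:384,150:400]
cv2.imwrite('pics/c1.png',cv2.resize(a,None,fx=4,fy=3.75)[:600] if 0 else cv2.resize(a,(712,600),interpolation=cv2.INTER_CUBIC))
cv2.imwrite('pics/c2.png',cv2.resize(b,(641,600),interpolation=cv2.INTER_CUBIC))
```

```text
(no output)
```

View pics/c1.png

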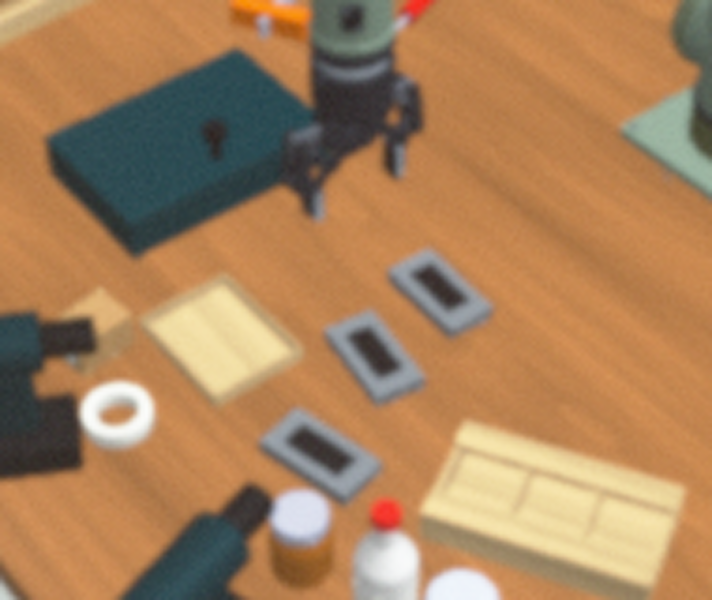

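View pics/c2.png

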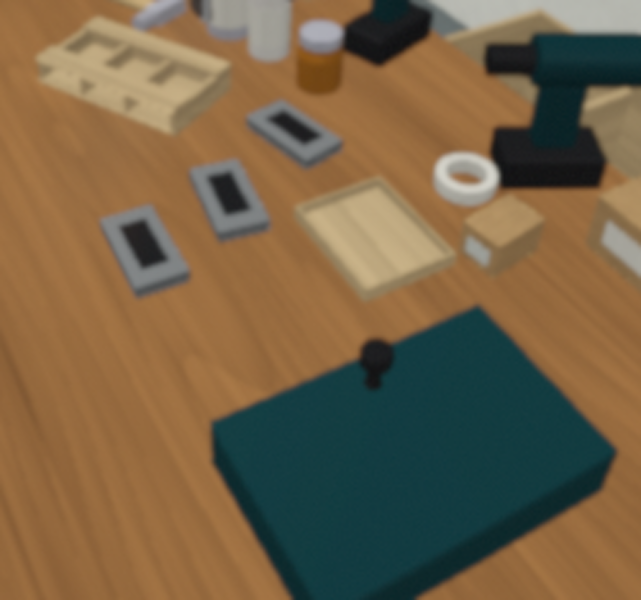

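The crops show four corners each for the rack top, tray rim and lid, plus the knob at scene crop (213,133) and side crop (377,356). The lid's front faces the tray, and the rack mouth faces the lower left in the side view. Next I turn these into positions.

Run:
```python
from h import *
S=grab('side');C=grab('scene')
s=lambda u,v:(S,u/2.564+150,v/2.564+150)
c=lambda u,v:(C,u/3.747+165,v/3.75+95)
print('knob',tri([s(377,353),c(213,131)]))
for n,z,a,b in [('rack',.04,[(38,62),(97,18),(230,68),(175,115)],[(645,582),(685,488),(465,423),(425,508)]),
 ('tray',.016,[(297,210),(378,180),(456,253),(368,293)],[(140,325),(222,275),(302,350),(222,398)]),
 ('lid',.056,[(213,422),(480,308),(614,455)],[(50,142),(238,50),(137,240)])]:
    print(n,'side');print(np.round([on(*s(*p),z) for p in a],4)[:,:2].tolist())
    print(n,'scene');print(np.round([on(*c(*p),z) for p in b],4)[:,:2].tolist())
```

```text
knob [ 0.52765222 -0.30886848  0.09218076]
rack side
[[0.4432, 0.317], [0.5489, 0.3859], [0.6517, 0.189], [0.5493, 0.1301]]
rack scene
[[0.552, 0.3907], [0.4474, 0.3379], [0.5555, 0.1501], [0.6524, 0.2053]]
tray side
[[0.6047, -0.0576], [0.7092, -0.0576], [0.7136, -0.1917], [0.604, -0.1941]]
tray scene
[[0.7185, -0.1779], [0.6085, -0.1846], [0.6078, -0.0436], [0.7103, -0.0416]]
lid side
[[0.3943, -0.2815], [0.6584, -0.2885], [0.6523, -0.4634]]
lid scene
[[0.658, -0.4448], [0.3951, -0.4475], [0.67, -0.2498]]
```

>>> {"name": "arm_command", "arguments": {"rows": [[[0.6,0,-0.6],[0,0,0]],[[1,-0.3,-1],[0,0,0]],[[1,-0.3,-1],[0,0,0]],[[1,-0.3,-1],[0,0,0]],[[1,-0.3,-1],[0,0,0]],[[1,-0.3,-1],[0,0,0]],[[1,-0.3,-1],[0,0,0]]]}}

```text
t: 1.05
eef_pos: [0.5388, 0.1191, 0.3667]
tcp_rot: [-3.139, 0.001, 1.57]
contact_force: [-0.0, 0.2, -0.2]
gripper_width: 1.0
grip_force: 0.0
```

Run:
```python
from h import *
s=readout.state(); print(s['t'],s['eef_pos'],s['tcp_rot'],s['contact_force'])
d=grab('wrist','w1.png'); V=np.array(d['view']); print(-V[:3,:3].T@V[:3,3],V[2,:3])
cv2.imwrite('pics/w1b.png',cv2.resize(d['frame'],(768,576),interpolation=cv2.INTER_CUBIC))
```

```text
1.05 [0.53884776 0.11908779 0.36671026] [-3.13894804e+00  1.09611037e-03  1.56992890e+00] [-0.04437823  0.22363344 -0.20204638]
[0.53767483 0.19843819 0.49265808] [-0.00213219 -0.3109962  -0.95040876]
```

View pics/w1b.png

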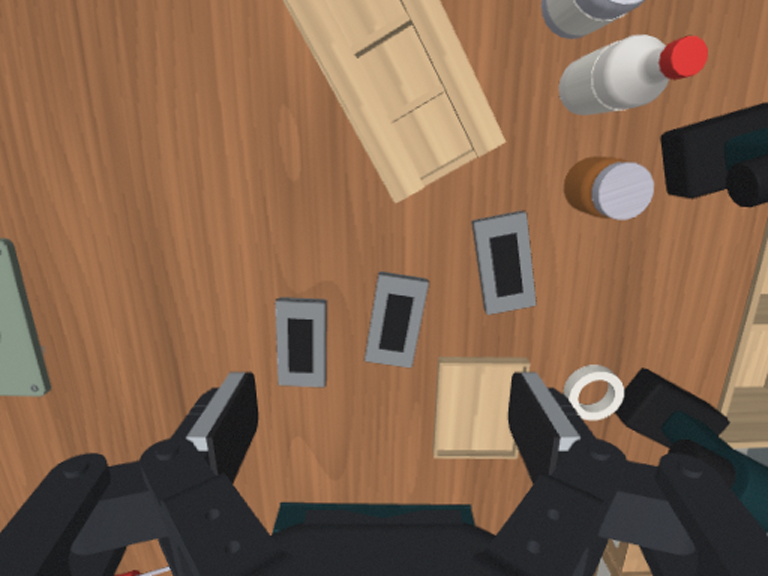

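The wrist view is clear: bit cases at about (301,342), (397,320) and (504,262), rack end corners at (397,202) and (505,143), tray with corners near (440,357) and (434,458). Measuring on this image.

```bash
cat >> h.py <<'E'
def greys(d,z=0.018,area=(1200,14000),box=None):
    "bit cases seen by wrist camera: centre mm, dims, long axis deg"
    hsv=cv2.cvtColor(d['frame'],cv2.COLOR_BGR2HSV)
    m=((hsv[...,1]<60)&(hsv[...,2]>100)&(hsv[...,2]<190)).astype(np.uint8)
    m=cv2.morphologyEx(m,cv2.MORPH_OPEN,np.ones((3,3)))
    out=[]
    cs,_=cv2.findContours(m,cv2.RETR_EXTERNAL,cv2.CHAIN_APPROX_NONE)
    for c in cs:
        if cv2.contourArea(c)<300: continue
        P=np.array([on(d,u,v,z)[:2] for u,v in c[:,0]])*1000
        (x,y),(w,h),a=cv2.minAreaRect(P.astype(np.float32))
        if h>w: w,h,a=h,w,a+90
        if 95<w<130 and 48<h<72: out.append((round(x,1),round(y,1),round(w,1),round(h,1),round((a+0)%180,1)))
    return out
E
python3 - <<'E'
from h import *
d=grab('wrist'); print(greys(d))
p=lambda u,v:((u+.5)/1.5-.5,(v+.5)/1.5-.5)
print('rack end',[np.round(on(d,*p(*q),.04),4)[:2] for q in [(397,202),(505,143),(285,2),(409,0),(437,0)]])
print('tray',[np.round(on(d,*p(*q),.016),4)[:2] for q in [(440,357),(529,358),(434,458)]])
print('lid front edge',[np.round(on(d,*p(*q),z),4)[:2] for q in [(280,503),(472,505)] for z in (.056,)])
E
```

```text
[(438.7, -25.3, 109.4, 56.7, 86.4), (551.2, 3.8, 109.4, 57.9, 80.9), (673.8, 73.1, 109.6, 57.5, 101.5), (767.5, 266.0, 109.0, 61.5, 7.3)]
rack end [array([0.5513, 0.1448]), array([0.6569, 0.2024]), array([0.4484, 0.3258]), array([0.5609, 0.3267]), array([0.5862, 0.3268])]
tray [array([ 0.6051, -0.0417]), array([ 0.7128, -0.0435]), array([ 0.6034, -0.1888])]
lid front edge [array([ 0.4068, -0.2261]), array([ 0.6487, -0.229 ])]
```

Run:
```python
from h import *
y=np.radians(86.4); move([.436,-.067,.10],[np.pi,0,y]); move([.436,-.067,.022],[np.pi,0,y])
```

```text
shift [-1.549 -0.85   2.227] turn [-0.003  0.001  0.059] rows>= 7.0
shift [-1.548 -0.848  2.877] turn [-0.003  0.001  0.059] rows>= 9.0
```

>>> {"name": "arm_command", "arguments": {"rows": [[[-0.4,-0.25,0.3],[0,0,0.03]],[[-0.8,-0.45,0.7],[0,0,0.059]],[[-0.8,-0.45,1],[0,0,0.059]],[[-0.8,-0.45,1],[0,0,0.059]],[[-0.8,-0.45,1],[0,0,0.059]]]}}

```text
t: 1.65
eef_pos: [0.4826, 0.0223, 0.2451]
tcp_rot: [-3.134, 0.001, 1.506]
contact_force: [0.9, -0.1, 0.0]
gripper_width: 0.997
grip_force: 0.0
```

>>> {"name": "arm_command", "arguments": {"rows": [[[-0.4,-0.2,0.3],[0,0,0]],[[-0.75,-0.45,0.7],[0,0,0]],[[-0.75,-0.45,1],[0,0,0]],[[-0.75,-0.45,1],[0,0,0]],[[-0.75,-0.45,1],[0,0,0]],[[-0.75,-0.45,1],[0,0,0]]]}}

```text
t: 2.25
eef_pos: [0.4275, -0.0626, 0.1295]
tcp_rot: [3.139, 0.0, 1.509]
contact_force: [0.1, -0.6, -0.5]
gripper_width: 0.998
grip_force: 0.0
```

Run:
```python
from h import *
y=np.radians(86.4); move([.436,-.067,.022],[np.pi,0,y])
d=grab('wrist','w2.png'); print(greys(d))
```

```text
shift [-0.032  0.07   0.896] turn [0.003 0.    0.001] rows>= 3.0
[(438.5, -25.5, 109.2, 57.4, 87.3), (550.6, 3.4, 109.2, 58.1, 80.7)]
```

>>> {"name": "arm_command", "arguments": {"rows": [[[-0.03,0.07,0.4],[0,0,-0.01]],[[-0.03,0.07,0.7],[0,0,-0.01]],[[-0.03,0.07,0.89],[0,0,-0.01]],[[-0.03,0.07,0.89],[0,0,-0.01]],[[-0.03,0.07,0.89],[0,0,-0.01]]]}}

```text
t: 2.8
eef_pos: [0.4355, -0.0665, 0.0226]
tcp_rot: [3.139, 0.0, 1.52]
contact_force: [-0.3, 0.1, 0.2]
gripper_width: 0.998
grip_force: 0.0
```

>>> {"name": "arm_command", "arguments": {"rows": [[[0,0,0],[0,0,0]],[[0,0,0],[0,0,0]],[[0,0,0],[0,0,0]],[[0,0,0],[0,0,0]],[[0,0,0],[0,0,0]],[[0,0,0],[0,0,0]]], "grip": 0, "grip_force": 60}}

```text
t: 3.4
eef_pos: [0.4354, -0.0667, 0.0236]
tcp_rot: [3.137, 0.0, 1.519]
contact_force: [-1.0, 0.4, 9.8]
gripper_width: 0.656
grip_force: 62.5
```

>>> {"name": "arm_command", "arguments": {"rows": [[[0,0,-0.4],[0,0,0]],[[0,0,-0.8],[0,0,0]],[[0,0,-1],[0,0,0]],[[0,0,-1],[0,0,0]]]}}

```text
t: 3.8
eef_pos: [0.4363, -0.0671, 0.1458]
tcp_rot: [3.131, 0.001, 1.519]
contact_force: [0.7, -0.5, -1.4]
gripper_width: 0.657
grip_force: 65.1
```

Run:
```python
from h import *
y=np.radians(29.6); move([.40,.175,.14],[np.pi,0,y])
```

```text
shift [ 1.999 -0.406  0.042] turn [ 0.01  -0.004  0.958] rows>= 7.0
```

>>> {"name": "arm_command", "arguments": {"rows": [[[0.3,-0.1,-0.3],[0,0,0.14]],[[0.6,-0.2,-0.6],[0,0,0.28]],[[1,-0.2,-1],[0,0,0.42]],[[1,-0.2,-1],[0,0,0.56]],[[1,-0.2,-1],[0,0,0.7]],[[1,-0.2,-1],[0,0,0.84]],[[1,-0.2,-1],[0,0,0.958]],[[1,-0.2,-1],[0,0,0.958]]]}}

```text
t: 4.6
eef_pos: [0.4151, 0.0545, 0.2606]
tcp_rot: [-3.141, 0.002, 0.517]
contact_force: [0.7, 0.5, -1.8]
gripper_width: 0.658
grip_force: 65.1
```

Run:
```python
from h import *
y=np.radians(29.6); move([.45,.18,.30],[np.pi,0,y])
```

```text
shift [ 0.769 -0.766 -0.329] turn [-0.001  0.002  0.   ] rows>= 3.0
```

>>> {"name": "arm_command", "arguments": {"rows": [[[0.4,-0.4,-0.3],[0,0,0]],[[0.77,-0.77,-0.33],[0,0,0]],[[0.77,-0.77,-0.33],[0,0,0]],[[0.77,-0.77,-0.33],[0,0,0]],[[0.77,-0.77,-0.33],[0,0,0]]]}}

```text
t: 5.1
eef_pos: [0.4502, 0.1806, 0.3001]
tcp_rot: [3.141, 0.002, 0.52]
contact_force: [-1.1, -0.5, -1.6]
gripper_width: 0.665
grip_force: 42.9
```

Run:
```python
from h import *
print(readout.state()['eef_pos'])
d=grab('wrist','w3.png')
cv2.imwrite('pics/w3b.png',cv2.resize(d['frame'],(768,576),interpolation=cv2.INTER_CUBIC))
```

```text
[0.45015047 0.18055253 0.30008646]
```

View pics/w3b.png

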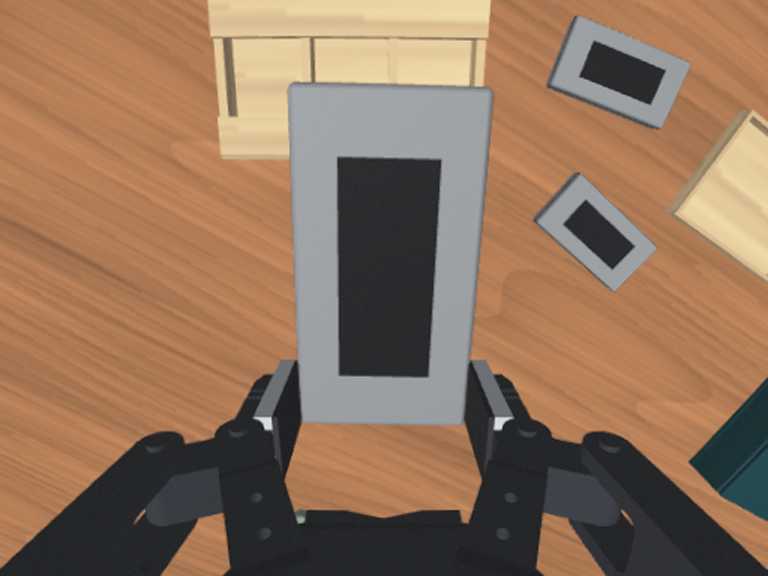

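The held case appears with corners near (290,84), (493,88), (465,424) and (302,424). The rack's front-left corner is at (222,157), with bay walls seen through the roof gap. The grip force dipped just now, so I check the case's pose in the hand with PnP.

```bash
cat >> h.py <<'E'
def held(d,corners):
    "corners FL,FR,NR,NL (native px) of the case top; returns pose of top centre in tool frame"
    f=d['frame'].shape[0]/2/np.tan(np.radians(d['vfov'])/2)
    K=np.array([[f,0,d['cx']],[0,f,d['cy']],[0,0,1]])
    rays=[]
    for u,v in corners:
        V=np.array(d['view']); c,r=ray(d,u,v); q=V[:3,:3]@r; rays.append(q[:2]/q[2])
    obj=np.array([[.055,.029,0],[.055,-.029,0],[-.055,-.029,0],[-.055,.029,0]])
    ok,rv,tv=cv2.solvePnP(obj,np.array(rays),np.eye(3),None)
    V=np.array(d['view']); Rw=V[:3,:3].T@cv2.Rodrigues(rv)[0]; pw=V[:3,:3].T@(tv[:,0]-V[:3,3])
    return pw,Rw
E
python3 - <<'E'
from h import *
d=grab('wrist'); p=lambda u,v:((u+.5)/1.5-.5,(v+.5)/1.5-.5)
pw,Rw=held(d,[p(290,84),p(493,88),p(465,424),p(302,424)])
s=readout.state(); print(s['gripper_width'],s['grip_force'])
print(pw,np.round(Rw,3)); R0=R.from_euler('xyz',s['tcp_rot']); print('in tool',R0.inv().apply(pw-s['eef_pos']),'pitch up deg',np.degrees(np.arcsin(Rw[2,0])),'roll',np.degrees(np.arcsin(Rw[2,1])),'yaw',np.degrees(np.arctan2(Rw[1,0],Rw[0,0])))
print('rack',[np.round(on(d,*p(*q),.04),4)[:2] for q in [(222,158),(219,119),(213,38),(208,0),(482,80),(490,38)]])
E
```

```text
0.6649231791380766 42.89292812347412
[0.48524373 0.1987029  0.29163321] [[ 0.878 -0.477  0.038]
 [ 0.478  0.878 -0.006]
 [-0.031  0.023  0.999]]
in tool [0.0402517  0.0006948  0.00853592] pitch up deg -1.7650615779568821 roll 1.3290387465367532 yaw 28.559525439273266
rack [array([0.443 , 0.3329]), array([0.4705, 0.3478]), array([0.524 , 0.3769]), array([0.5469, 0.3915]), array([0.6026, 0.175 ]), array([0.6317, 0.1863])]
```

Run:
```python
from h import *
s=readout.state(); R1=R.from_euler('xyz',s['tcp_rot'])*R.from_rotvec(np.radians([0,1.8,-1.3]))
move([.3666,.2448,.06],Rm=R1.as_matrix())
```

```text
shift [-0.33  -0.817  2.003] turn [ 0.     0.03  -0.022] rows>= 6.0
```

>>> {"name": "arm_command", "arguments": {"rows": [[[-0.33,-0.4,0.1],[0,0.03,-0.022]],[[-0.33,-0.8,0.5],[0,0.03,-0.022]],[[-0.33,-0.8,1],[0,0.03,-0.022]],[[-0.33,-0.8,1],[0,0.03,-0.022]],[[-0.33,-0.8,1],[0,0.03,-0.022]]], "grip": 0, "grip_force": 80}}

```text
t: 5.7
eef_pos: [0.3653, 0.2419, 0.1775]
tcp_rot: [3.141, -0.021, 0.54]
contact_force: [-0.5, -0.8, -1.7]
gripper_width: 0.649
grip_force: 86.0
```

Run:
```python
from h import *
move([.3666,.2448,.06]); d=grab('wrist','w4.png'); s=readout.state(); print(s['gripper_width'],s['grip_force'])
cv2.imwrite('pics/w4b.png',cv2.resize(d['frame'],(768,576),interpolation=cv2.INTER_CUBIC))
```

```text
shift [ 0.001 -0.016  0.979] turn [0. 0. 0.] rows>= 3.0
0.646897938584548 86.0802948474884
```

View pics/w4b.png

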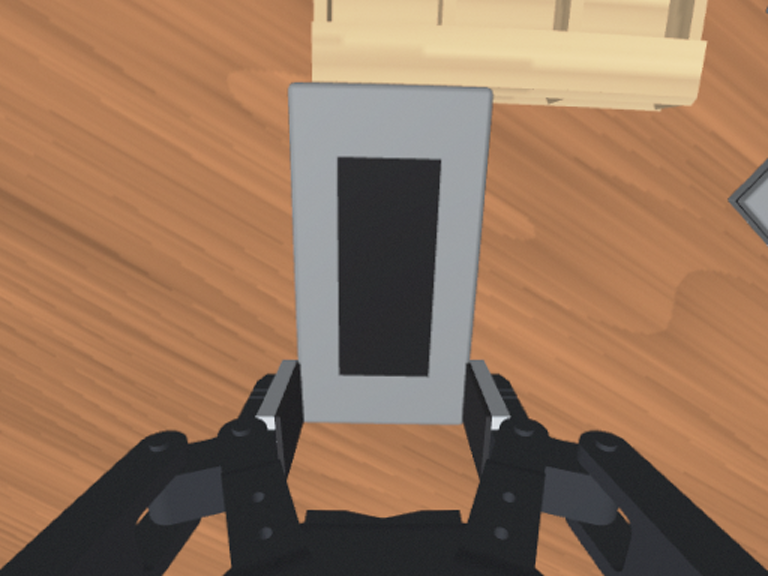

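The case is unchanged in the hand (corners (290,84) to (463,424)). The rack's front bar runs from (312,80) to (697,105). I check the angle on the plane before descending.

Run:
```python
from h import *
d=grab('wrist'); p=lambda u,v:((u+.5)/1.5-.5,(v+.5)/1.5-.5)
s=readout.state()
pw,Rw=held(d,[p(290,84),p(493,89),p(463,424),p(302,424)])
R0=R.from_euler('xyz',s['tcp_rot']); print(pw,'in tool',R0.inv().apply(pw-s['eef_pos']),'pitch',np.degrees(np.arcsin(Rw[2,0])),'roll',np.degrees(np.arcsin(Rw[2,1])),'yaw',np.degrees(np.arctan2(Rw[1,0],Rw[0,0])),'tool yaw',np.degrees(s['tcp_rot'][2]))
for a,b in [((313,22),(706,40)),((313,80),(697,106))]:
  A=on(d,*p(*a),.04)[:2];B=on(d,*p(*b),.04)[:2];v=A-B; print(A,B,np.linalg.norm(v),np.degrees(np.arctan2(v[1],v[0]))-90)
# contour lines of case front edge
hsv=cv2.cvtColor(d['frame'],cv2.COLOR_BGR2HSV); m=((hsv[...,1]<60)&(hsv[...,2]>100)).astype(np.uint8)
m[290:]=0
cs,_=cv2.findContours(m,cv2.RETR_EXTERNAL,cv2.CHAIN_APPROX_NONE); c=max(cs,key=cv2.contourArea)
print(cv2.approxPolyDP(c,6,True)[:,0].tolist())
w=((hsv[...,1]<115)&(hsv[...,2]>140)&(hsv[...,0]>14)).astype(np.uint8)
for u in range(340,470,20):
    print(u,np.where(w[:,u])[0].max(),end=' ')
```

```text
[0.40249388 0.26268032 0.17267997] in tool [0.03796904 0.00071155 0.01022555] pitch 0.31486318405455876 roll 1.71992488579264 yaw 29.58847725212775 tool yaw 30.87493038630959
[0.47517456 0.35203005] [0.58371477 0.15975   ] 0.22079989818381882 29.444302442416728
[0.44916218 0.33772405] [0.55360841 0.14108091] 0.22266014040275559 27.974829351134048
[[193, 56], [203, 280], [307, 282], [312, 240], [331, 286], [338, 274], [322, 240], [312, 239], [327, 60]]
340 72 360 74 380 74 400 75 420 76 440 75 460 69
```

>>> {"name": "arm_command", "arguments": {"rows": [[[0,-0.02,0.4],[0,0,0]],[[0,-0.02,0.8],[0,0,0]],[[0,-0.02,1],[0,0,0]],[[0,-0.02,1],[0,0,0]],[[0,-0.02,1],[0,0,0]]]}}

```text
t: 6.3
eef_pos: [0.3729, 0.2488, 0.0629]
tcp_rot: [3.141, -0.035, 0.538]
contact_force: [-0.3, 0.7, -0.5]
gripper_width: 0.646
grip_force: 86.0
```

```bash
cat >> h.py <<'E'
YAW=np.radians(29.7); RX=np.array([np.cos(YAW),np.sin(YAW),0]); RY=np.array([-RX[1],RX[0],0])
def bay(i): return np.array([.4972,.2385,0])+.0703*(1-i)*RY
E
python3 - <<'E'
from h import *
s=readout.state(); print(s['eef_pos'],s['contact_force'])
move(bay(0)+RX*(-.055-.012-.038)+RY*.0007+[0,0,.040])
move(bay(0)+RX*(-.055-.012-.038+.063)+RY*.0007+[0,0,.040])
E
```

```text
[0.3729475  0.24881533 0.06293076] [-0.32843534  0.74657142 -0.45399361]
shift [-0.025 -0.004  0.19 ] turn [0. 0. 0.] rows>= 1.0
shift [0.5   0.006 0.209] turn [0. 0. 0.] rows>= 2.0
```

>>> {"name": "arm_command", "arguments": {"rows": [[[-0.025,-0.004,0.1],[0,-0.013,0]],[[-0.025,-0.004,0.19],[0,-0.013,0]],[[-0.025,-0.004,0.19],[0,-0.013,0]]]}}

```text
t: 6.6
eef_pos: [0.3683, 0.2473, 0.0377]
tcp_rot: [3.141, -0.016, 0.539]
contact_force: [0.3, -0.0, -1.4]
gripper_width: 0.651
grip_force: 86.1
```

Run:
```python
from h import *
s=readout.state(); print(s['eef_pos'],s['contact_force'],s['tcp_rot'])
move(bay(0)+RX*(-.028)+RY*.0007+[0,0,.040])
d=grab('wrist','w5.png');cv2.imwrite('pics/w5b.png',cv2.resize(d['frame'][:200],(800,312),interpolation=cv2.INTER_CUBIC))
```

```text
[0.36829482 0.24728633 0.03769469] [ 0.26167756 -0.04464181 -1.38516169] [ 3.14113395 -0.01648301  0.53936438]
shift [ 0.663  0.018 -0.008] turn [0. 0. 0.] rows>= 2.0
```

View pics/w5b.png

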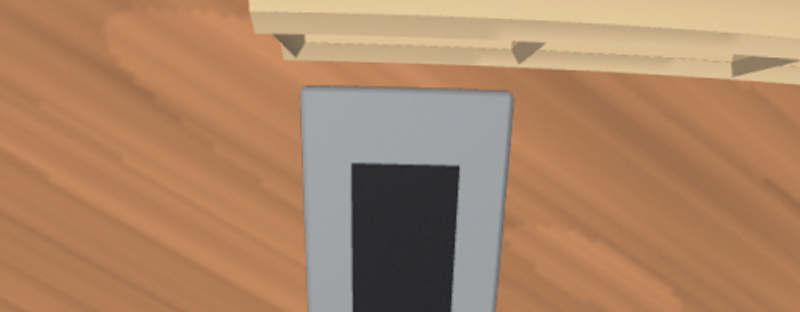

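The case edges at 302–512 line up with bay 0's mouth at about 305–515, so I insert.

>>> {"name": "arm_command", "arguments": {"rows": [[[0.08,0.005,-0.015],[0,0,0]],[[0.16,0.01,-0.015],[0,0,0]],[[0.26,0.01,-0.015],[0,0,0]],[[0.36,0.01,-0.015],[0,0,0]],[[0.46,0.012,-0.015],[0,0,0]],[[0.56,0.014,-0.015],[0,0,0]],[[0.66,0.016,-0.015],[0,0,0]],[[0.66,0.016,-0.015],[0,0,0]]]}}

```text
t: 7.45
eef_pos: [0.437, 0.2861, 0.0396]
tcp_rot: [3.141, -0.013, 0.539]
contact_force: [-1.9, -1.9, -16.9]
gripper_width: 0.641
grip_force: 87.2
```

>>> {"name": "arm_command", "arguments": {"rows": [[[0,0,0.015],[0,0,0]],[[0,0,0.03],[0,0,0]],[[0,0,0.03],[0,0,0]]]}}

```text
t: 7.75
eef_pos: [0.4385, 0.2871, 0.0383]
tcp_rot: [3.141, -0.02, 0.539]
contact_force: [-1.5, -1.8, -9.8]
gripper_width: 0.645
grip_force: 88.0
```

>>> {"name": "arm_command", "arguments": {"rows": [[[0,0,0],[0,0,0]],[[0,0,0],[0,0,0]],[[0,0,0],[0,0,0]],[[0,0,0],[0,0,0]],[[0,0,-0.3],[0,0,0]],[[0,0,-0.5],[0,0,0]],[[-0.4,0,-0.5],[0,0,0]],[[-0.4,0,-0.5],[0,0,0]]], "grip": 1}}

```text
t: 8.55
eef_pos: [0.3891, 0.2575, 0.0963]
tcp_rot: [3.141, -0.009, 0.539]
contact_force: [0.6, -0.1, -0.3]
gripper_width: 1.004
grip_force: 0.0
```

Run:
```python
from h import *
s=readout.state(); print(s['eef_pos'],s['contact_force'],s['tcp_rot'])
rp=[np.pi,0,YAW]
move(bay(0)+RX*(-.062)+[0,0,.027],rp)
move(bay(0)+RX*(-.025)+[0,0,.027],rp)
d=grab('wrist','w6.png');cv2.imwrite('pics/w6b.png',d['frame']);print(greys(d,.030))
```

```text
[0.3891062  0.25753068 0.09630294] [ 0.55313869 -0.08076678 -0.25034275] [ 3.14105767 -0.00882889  0.53941796]
shift [0.182 0.002 0.579] turn [ 0.    -0.008  0.02 ] rows>= 2.0
shift [0.49  0.008 0.582] turn [ 0.    -0.008  0.02 ] rows>= 2.0
[]
```

>>> {"name": "arm_command", "arguments": {"rows": [[[0.0,0,0],[0,0,0]],[[0.1,0,0],[0,-0.008,0.02]],[[0.1,0,0],[0,-0.008,0.02]],[[0.1,0,0],[0,-0.008,0.02]],[[0.12,0,0.3],[0,-0.008,0.02]],[[0.12,0,0.58],[0,-0.008,0.02]],[[0.12,0,0.58],[0,-0.008,0.02]],[[0.12,0,0.58],[0,-0.008,0.02]]], "grip": 0}}

```text
t: 9.4
eef_pos: [0.4088, 0.2693, 0.0277]
tcp_rot: [3.141, -0.008, 0.519]
contact_force: [-0.4, 0.3, 0.1]
gripper_width: -0.004
grip_force: 0.0
```

>>> {"name": "arm_command", "arguments": {"rows": [[[0.08,0,0],[0,0,0]],[[0.16,0,0],[0,0,0]],[[0.24,0,0],[0,0,0]],[[0.32,0,0],[0,0,0]],[[0.36,0,0],[0,0,0]],[[0.36,0,0],[0,0,0]]]}}

```text
t: 10.0
eef_pos: [0.4458, 0.2905, 0.028]
tcp_rot: [3.141, -0.006, 0.518]
contact_force: [-3.1, -2.1, 3.4]
gripper_width: -0.001
grip_force: 1.9
```

Run:
```python
from h import *
s=readout.state(); print((s['eef_pos']-bay(0))@RX,(s['eef_pos']-bay(0))@RY,s['contact_force'],s['gripper_width'])
```

```text
-0.018856285159318174 0.00029329643672415875 [-3.12615722 -2.08741171  3.354056  ] -0.0005958094607499611
```

>>> {"name": "arm_command", "arguments": {"rows": [[[0.03,0,0],[0,0,0]],[[0.06,0,0],[0,0,0]],[[0.06,0,0],[0,0,0]],[[0.06,0,0],[0,0,0]]]}}

```text
t: 10.4
eef_pos: [0.4461, 0.2905, 0.0272]
tcp_rot: [3.141, 0.008, 0.518]
contact_force: [-15.9, -7.5, 10.4]
gripper_width: -0.001
grip_force: 8.4
```

>>> {"name": "arm_command", "arguments": {"rows": [[[-0.15,0,0],[0,0,0]],[[-0.3,0,-0.4],[0,0,0]],[[-0.3,0,-1],[0,0,0]],[[-0.3,0,-1],[0,0,0]],[[-0.3,0,-1],[0,0,0]]], "grip": 1}}

```text
t: 10.9
eef_pos: [0.4232, 0.2777, 0.1521]
tcp_rot: [-3.141, -0.02, 0.518]
contact_force: [0.3, -0.0, -0.7]
gripper_width: 0.85
grip_force: 0.0
```

Run:
```python
from h import *
y=np.radians(80.9); s=readout.state(); print(s['eef_pos'])
move([.5446,-.0377,.13],[np.pi,0,y])
```

```text
[0.42324835 0.27773647 0.15206471]
shift [-0.428  2.784  0.174] turn [ 0.008 -0.018 -0.853] rows>= 7.0
```

>>> {"name": "arm_command", "arguments": {"rows": [[[-0.2,0.3,-0.2],[0,-0.018,-0.14]],[[-0.3,0.7,-0.2],[0,-0.018,-0.28]],[[-0.4,1,-0.2],[0,-0.018,-0.42]],[[-0.4,1,-0.2],[0,-0.018,-0.56]],[[-0.4,1,-0.2],[0,-0.018,-0.7]],[[-0.4,1,-0.2],[0,-0.018,-0.84]],[[-0.4,1,-0.2],[0,-0.018,-0.853]]]}}

```text
t: 11.6
eef_pos: [0.438, 0.1476, 0.1704]
tcp_rot: [-3.14, 0.011, 1.412]
contact_force: [1.0, -0.3, 0.5]
gripper_width: 0.997
grip_force: 0.0
```

Run:
```python
from h import *
y=np.radians(80.9); s=readout.state(); print(s['eef_pos'])
move([.5446,-.0377,.13],[np.pi,0,y])
d=grab('wrist');print(greys(d))
```

```text
[0.43803002 0.14764952 0.17040688]
shift [-1.381  1.121  0.351] turn [-0.001  0.011  0.   ] rows>= 5.0
[(673.2, 73.1, 110.3, 57.2, 101.1)]
```

>>> {"name": "arm_command", "arguments": {"rows": [[[-0.4,0.3,0],[0,0.011,0]],[[-0.7,0.7,0],[0,0.011,0]],[[-1,1,0],[0,0.011,0]],[[-1,1,0],[0,0.011,0]],[[-1,1,0],[0,0.011,0]]]}}

```text
t: 12.15
eef_pos: [0.5392, 0.0083, 0.1718]
tcp_rot: [3.142, -0.001, 1.406]
contact_force: [-0.9, 1.0, -0.8]
gripper_width: 1.0
grip_force: 0.0
```

Run:
```python
from h import *
y=np.radians(80.9); s=readout.state(); print(s['eef_pos'])
move([.5446,-.0377,.027],[np.pi,0,y])
d=grab('wrist');print(greys(d))
```

```text
[0.53923583 0.00834593 0.17181626]
shift [-0.372  0.107  1.207] turn [ 0.    -0.001 -0.006] rows>= 4.0
[(551.2, 3.5, 108.7, 57.7, 80.9), (673.7, 72.7, 109.3, 57.6, 101.5)]
```

>>> {"name": "arm_command", "arguments": {"rows": [[[-0.37,0.107,0.3],[0,0,-0.006]],[[-0.372,0.107,0.7],[0,0,-0.006]],[[-0.372,0.107,1],[0,0,-0.006]],[[-0.372,0.107,1],[0,0,-0.006]]]}}

```text
t: 12.6
eef_pos: [0.538, -0.0342, 0.0479]
tcp_rot: [-3.128, -0.0, 1.418]
contact_force: [-0.6, 0.7, 0.1]
gripper_width: 1.004
grip_force: 0.0
```

>>> {"name": "arm_command", "arguments": {"rows": [[[0,0,0.15],[0,0,0]],[[0,0,0.22],[0,0,0]],[[0,0,0.22],[0,0,0]]]}}

```text
t: 12.9
eef_pos: [0.5428, -0.0347, 0.0267]
tcp_rot: [-3.141, -0.001, 1.419]
contact_force: [-0.4, -0.0, 0.6]
gripper_width: 1.0
grip_force: 0.0
```

>>> {"name": "arm_command", "arguments": {"rows": [[[0,0,0],[0,0,0]],[[0,0,0],[0,0,0]],[[0,0,0],[0,0,0]],[[0,0,0],[0,0,0]],[[0,0,0],[0,0,0]],[[0,0,0],[0,0,0]]], "grip": 0, "grip_force": 80}}

```text
t: 13.5
eef_pos: [0.5441, -0.0354, 0.0286]
tcp_rot: [3.139, -0.002, 1.417]
contact_force: [-2.3, 1.1, 10.2]
gripper_width: 0.631
grip_force: 81.8
```

>>> {"name": "arm_command", "arguments": {"rows": [[[0,0,-0.4],[0,0,0]],[[0,0,-0.8],[0,0,0]],[[0,0,-1],[0,0,0]],[[0,0,-1],[0,0,0]]]}}

```text
t: 13.9
eef_pos: [0.5456, -0.0359, 0.1509]
tcp_rot: [3.132, -0.002, 1.418]
contact_force: [0.7, 0.3, -1.3]
gripper_width: 0.63
grip_force: 83.9
```

Run:
```python
from h import *
move(bay(1)+RX*(-.12)+[0,0,.15],[np.pi,0,YAW])
```

```text
shift [ 1.577 -1.53  -0.004] turn [ 0.008 -0.005  0.859] rows>= 6.0
```

>>> {"name": "arm_command", "arguments": {"rows": [[[0.3,-0.3,-0.1],[0,0,0.14]],[[0.5,-0.6,-0.2],[0,0,0.28]],[[0.6,-1,-0.2],[0,0,0.42]],[[0.7,-1,-0.2],[0,0,0.56]],[[0.8,-1,-0.2],[0,0,0.7]],[[0.8,-1,-0.2],[0,0,0.84]],[[0.8,-1,-0.2],[0,0,0.859]],[[0.8,-1,-0.2],[0,0,0.859]]]}}

```text
t: 14.7
eef_pos: [0.4384, 0.0773, 0.1696]
tcp_rot: [-3.14, 0.002, 0.521]
contact_force: [-0.5, 0.8, -1.3]
gripper_width: 0.632
grip_force: 84.3
```

```bash
cat >> h.py <<'E'
def heldpose(d):
    hsv=cv2.cvtColor(d['frame'],cv2.COLOR_BGR2HSV); m=((hsv[...,1]<60)&(hsv[...,2]>100)&(hsv[...,2]<200)).astype(np.uint8)
    # edge points by rows / columns, then lines
    L=[];Rr=[]
    for v in range(90,230,4):
        row=np.where(m[v,140:380])[0]+140; L.append((row.min(),v)); Rr.append((row.max()+0,v))
    T=[];B=[]
    for u in range(205,316,4):
        col=np.where(m[20:310,u])[0]+20
        top=col.min(); T.append((u,top))
        B.append((u,col.max()))
    def line(p):
        vx,vy,x,y=cv2.fitLine(np.array(p,np.float32),cv2.DIST_HUBER,0,.01,.01)[:,0]; return np.array([vy,-vx,vy*x-vx*y])
    l,r,t,b=[line(p) for p in (L,Rr,T,B)]
    X=lambda a,c: np.linalg.solve([a[:2],c[:2]],[a[2],c[2]])
    cor=[X(l,t),X(r,t),X(r,b),X(l,b)]
    pw,Rw=held(d,cor); s=readout.state(); R0=R.from_euler('xyz',s['tcp_rot'])
    print('corners',np.round(cor).tolist(),'in tool',np.round(R0.inv().apply(pw-s['eef_pos']),4),'pitch,roll,yaw',np.round(np.degrees([np.arcsin(Rw[2,0]),np.arcsin(Rw[2,1]),np.arctan2(Rw[1,0],Rw[0,0])]),2),'tool',np.round(s['eef_pos'],4),np.round(np.degrees(s['tcp_rot']),2),s['gripper_width'])
    return pw,Rw
E
python3 - <<'E'
from h import *
d=grab('wrist','w7.png'); pw,Rw=heldpose(d)
s=readout.state(); off=(pw-s['eef_pos'])
c=bay(1)+RX*(-.055-.020)+[0,0,.030]
move(c-off+[0,0,.08],[np.pi,0,YAW]);
E
```

```text
corners [[196.0, 60.0], [326.0, 64.0], [306.0, 280.0], [201.0, 278.0]] in tool [0.0384 0.0005 0.0137] pitch,roll,yaw [-1.38  0.22 28.11] tool [0.4386 0.0772 0.1697] [-1.7991e+02  6.0000e-02  2.9820e+01] 0.630343710667155
shift [ 0.147 -0.928  0.384] turn [-0.001  0.001  0.002] rows>= 3.0
```

>>> {"name": "arm_command", "arguments": {"rows": [[[0,-0.4,0.1],[0,0.022,-0.01]],[[0.1,-0.8,0.2],[0,0.022,-0.01]],[[0.147,-0.928,0.384],[0,0.022,-0.01]],[[0.147,-0.928,0.384],[0,0.022,-0.01]],[[0.147,-0.928,0.384],[0,0.022,-0.01]]]}}

```text
t: 15.25
eef_pos: [0.3991, 0.1826, 0.1241]
tcp_rot: [-3.141, -0.022, 0.531]
contact_force: [0.2, -0.2, -1.6]
gripper_width: 0.633
grip_force: 84.6
```

Run:
```python
from h import *
d=grab('wrist','w8.png'); pw,Rw=heldpose(d); s=readout.state()
print((s['eef_pos']-bay(1))@RY,(s['eef_pos']-bay(1))@RX)
move(bay(1)+RX*(-.055-.020-.038)+RY*.0005*-1+[0,0,.0425])
```

```text
corners [[196.0, 60.0], [326.0, 64.0], [306.0, 280.0], [202.0, 278.0]] in tool [0.0381 0.0001 0.0141] pitch,roll,yaw [-0.1   0.05 28.67] tool [0.3997 0.1824 0.1246] [-179.97   -1.34   30.33] 0.6275446196620049
-0.00040679675973603197 -0.11249859514545266
shift [-0.02   0.001  0.684] turn [0. 0. 0.] rows>= 2.0
```

>>> {"name": "arm_command", "arguments": {"rows": [[[-0.02,-0.007,0.35],[0,0,0]],[[-0.02,-0.007,0.684],[0,0,0]],[[-0.02,-0.007,0.684],[0,0,0]],[[-0.02,-0.007,0.684],[0,0,0]]]}}

```text
t: 15.7
eef_pos: [0.3993, 0.1829, 0.043]
tcp_rot: [-3.141, -0.024, 0.528]
contact_force: [1.0, 0.7, -0.3]
gripper_width: 0.628
grip_force: 85.1
```

Run:
```python
from h import *
s=readout.state(); print(s['eef_pos'],s['tcp_rot'],(s['eef_pos']-bay(1))@RY,(s['eef_pos']-bay(1))@RX)
move(bay(1)+RX*(-.030)+RY*.0006+[0,0,.042])
```

```text
[0.3992586  0.18292205 0.04297627] [-3.14087771 -0.02358811  0.52755726] 0.00024915111670270607 -0.11261156256430363
shift [0.688 0.003 0.024] turn [0. 0. 0.] rows>= 2.0
```

>>> {"name": "arm_command", "arguments": {"rows": [[[0.1,0,0.01],[0,0,0]],[[0.2,0,0.01],[0,0,0]],[[0.3,0,0.015],[0,0,0]],[[0.4,0,0.015],[0,0,0]],[[0.5,0,0.02],[0,0,0]],[[0.6,0,0.02],[0,0,0]],[[0.685,0.003,0.024],[0,0,0]],[[0.685,0.003,0.024],[0,0,0]]]}}

```text
t: 16.5
eef_pos: [0.4713, 0.2256, 0.0413]
tcp_rot: [-3.141, -0.025, 0.529]
contact_force: [-0.5, -0.9, -0.6]
gripper_width: 0.628
grip_force: 85.1
```

>>> {"name": "arm_command", "arguments": {"rows": [[[0,0,0],[0,0,0]],[[0,0,0],[0,0,0]],[[0,0,0],[0,0,0]],[[0,0,0],[0,0,0]],[[0,0,-0.3],[0,0,0]],[[0,0,-0.5],[0,0,0]],[[-0.3,0,-0.5],[0,0,0]],[[-0.3,0,-0.5],[0,0,0]]], "grip": 1}}

```text
t: 17.3
eef_pos: [0.4331, 0.2037, 0.1005]
tcp_rot: [-3.14, -0.018, 0.529]
contact_force: [-0.9, -0.4, 0.0]
gripper_width: 0.999
grip_force: 0.0
```

>>> {"name": "arm_command", "arguments": {"rows": [[[0,0,0],[0,-0.022,0.01]],[[0,0,0],[0,-0.022,0.01]],[[0,0,0],[0,-0.022,0.01]],[[0,0,0],[0,-0.022,0.01]],[[0,0,0.3],[0,-0.022,0.01]],[[0,0,0.6],[0,-0.022,0.01]],[[0,0,0.62],[0,-0.022,0.01]],[[0,0,0.62],[0,-0.022,0.01]]], "grip": 0}}

```text
t: 18.1
eef_pos: [0.4386, 0.2067, 0.0257]
tcp_rot: [-3.14, 0.002, 0.518]
contact_force: [0.9, 0.2, 1.4]
gripper_width: -0.001
grip_force: 0.0
```

Run:
```python
from h import *
s=readout.state(); print(s['eef_pos'],s['tcp_rot'],(s['eef_pos']-bay(1))@RY,(s['eef_pos']-bay(1))@RX)
move(bay(1)+RX*(-.019)+[0,0,.027])
```

```text
[0.43863807 0.20668074 0.02568532] [-3.14042717e+00  1.56140831e-03  5.18405391e-01] 0.0013758005737322145 -0.06663386476609512
shift [ 0.397  0.011 -0.012] turn [0. 0. 0.] rows>= 1.0
```

>>> {"name": "arm_command", "arguments": {"rows": [[[0.1,0.01,-0.01],[0,0,0]],[[0.2,0.01,-0.01],[0,0,0]],[[0.3,0.01,-0.01],[0,0,0]],[[0.36,0.01,-0.01],[0,0,0]],[[0.4,0.01,-0.01],[0,0,0]],[[0.44,0.01,-0.01],[0,0,0]],[[0.44,0.01,-0.01],[0,0,0]],[[0.44,0.01,-0.01],[0,0,0]]]}}

```text
t: 18.9
eef_pos: [0.4804, 0.2293, 0.0266]
tcp_rot: [-3.14, 0.012, 0.519]
contact_force: [-9.5, -5.4, 8.2]
gripper_width: 0.002
grip_force: 5.9
```

Run:
```python
from h import *
s=readout.state(); print((s['eef_pos']-bay(1))@RY,(s['eef_pos']-bay(1))@RX)
```

```text
0.00038543369872145496 -0.019177806887455868
```

>>> {"name": "arm_command", "arguments": {"rows": [[[-0.15,0,0],[0,0,0]],[[-0.3,0,-0.4],[0,0,0]],[[-0.3,0,-1],[0,0,0]],[[-0.3,0,-1],[0,0,0]],[[-0.3,0,-1],[0,0,0]]], "grip": 1}}

```text
t: 19.4
eef_pos: [0.4566, 0.2151, 0.1514]
tcp_rot: [-3.142, -0.01, 0.518]
contact_force: [-0.1, 0.1, -0.3]
gripper_width: 0.849
grip_force: 0.0
```

Run:
```python
from h import *
y=np.radians(101.4); u=np.array([np.cos(y),np.sin(y)]); c=np.array([.6736,.0729])-.042*u; print(c)
move([*c,.16],[np.pi,0,y])
```

```text
[0.68190161 0.03172861]
shift [ 0.875  2.258 -0.063] turn [ 0.006 -0.008 -1.195] rows>= 9.0
```

>>> {"name": "arm_command", "arguments": {"rows": [[[0.1,0.3,-0.1],[0,0,-0.14]],[[0.2,0.7,-0.1],[0,0,-0.28]],[[0.4,1,-0.1],[0,0,-0.42]],[[0.4,1,-0.1],[0,0,-0.56]],[[0.4,1,-0.1],[0,0,-0.7]],[[0.4,1,-0.1],[0,0,-0.84]],[[0.4,1,-0.1],[0,0,-0.95]],[[0.4,1,-0.1],[0,0,-1]]]}}

```text
t: 20.2
eef_pos: [0.5549, 0.1333, 0.1576]
tcp_rot: [-3.139, -0.001, 1.569]
contact_force: [-0.4, -0.6, 0.4]
gripper_width: 0.998
grip_force: 0.0
```

Run:
```python
from h import *
y=np.radians(101.4); 
move([.682,.0317,.14],[np.pi,0,y])
d=grab('wrist');print(greys(d))
```

```text
shift [-0.845  1.062  0.144] turn [-0.002 -0.001 -0.192] rows>= 4.0
[(674.4, 70.1, 116.1, 57.2, 101.8)]
```

>>> {"name": "arm_command", "arguments": {"rows": [[[-0.3,0.3,0],[0,0,-0.1]],[[-0.6,0.6,0],[0,0,-0.192]],[[-0.845,1,0],[0,0,-0.192]],[[-0.845,1,0.144],[0,0,-0.192]],[[-0.845,1,0.144],[0,0,-0.192]],[[-0.845,1,0.144],[0,0,-0.192]]]}}

```text
t: 20.85
eef_pos: [0.673, 0.032, 0.14]
tcp_rot: [-3.137, -0.002, 1.766]
contact_force: [0.3, 0.4, 1.1]
gripper_width: 0.998
grip_force: 0.0
```

Run:
```python
from h import *
y=np.radians(101.4); 
move([.682,.0317,.026],[np.pi,0,y])
d=grab('wrist');print(greys(d))
```

```text
shift [-0.019  0.077  0.95 ] turn [-0.004 -0.002 -0.003] rows>= 3.0
[(673.8, 73.1, 108.5, 57.4, 101.4)]
```

>>> {"name": "arm_command", "arguments": {"rows": [[[-0.02,0.077,0.3],[0,0,0]],[[-0.02,0.077,0.7],[0,0,0]],[[-0.02,0.077,0.94],[0,0,0]],[[-0.02,0.077,0.94],[0,0,0]],[[-0.02,0.077,0.94],[0,0,0]]]}}

```text
t: 21.4
eef_pos: [0.6841, 0.0319, 0.0301]
tcp_rot: [3.141, -0.001, 1.768]
contact_force: [0.2, 0.8, 1.2]
gripper_width: 0.996
grip_force: 0.0
```

>>> {"name": "arm_command", "arguments": {"rows": [[[0,0,0],[0,0,0]],[[0,0,0],[0,0,0]],[[0,0,0],[0,0,0]],[[0,0,0],[0,0,0]],[[0,0,0],[0,0,0]],[[0,0,0],[0,0,0]]], "grip": 0, "grip_force": 80}}

```text
t: 22.0
eef_pos: [0.6866, 0.0307, 0.035]
tcp_rot: [3.134, 0.001, 1.767]
contact_force: [-7.9, -2.3, 22.6]
gripper_width: 0.006
grip_force: 11.1
```

>>> {"name": "arm_command", "arguments": {"rows": [[[0,0,-0.4],[0,0,0]],[[0,0,-0.8],[0,0,0]],[[0,0,-1],[0,0,0]],[[0,0,-1],[0,0,0]]]}}

```text
t: 22.4
eef_pos: [0.687, 0.0308, 0.1556]
tcp_rot: [3.13, 0.001, 1.766]
contact_force: [0.2, 0.3, -0.0]
gripper_width: -0.003
grip_force: 0.0
```

Run:
```python
from h import *
move(bay(2)+RX*(-.12)+[0,0,.15],[np.pi,0,YAW]); print(bay(2)+RX*(-.12))
```

```text
shift [ 1.132 -1.978  0.022] turn [ 0.01  -0.006  1.192] rows>= 9.0
[0.42779496 0.11798016 0.        ]
```

>>> {"name": "arm_command", "arguments": {"rows": [[[0,0,-0.2],[0,0,0]],[[0,0,-0.2],[0,0,0]],[[0,0,-0.2],[0,0,0]],[[0,0,-0.2],[0,0,0]]], "grip": 1}}

```text
t: 22.8
eef_pos: [0.6833, 0.0307, 0.1712]
tcp_rot: [-3.139, -0.001, 1.767]
contact_force: [-0.0, 0.7, 0.4]
gripper_width: 0.682
grip_force: 0.0
```

Run:
```python
from h import *
d=grab('wrist','w9.png');g=greys(d);print(g)
x,y0,_,_,a=g[0]; y=np.radians(a); u=np.array([np.cos(y),np.sin(y)]); c=np.array([x,y0])/1000-.042*u; print(c)
move([*c,.022],[np.pi,0,y])
```

```text
[(674.2, 73.1, 108.8, 57.5, 101.7)]
[0.68271707 0.03197264]
shift [0.009 0.    1.243] turn [-0.003 -0.001 -0.008] rows>= 3.0
```

The case hasn't moved; the grasp was simply too high. Retrying lower.

>>> {"name": "arm_command", "arguments": {"rows": [[[0.01,0,0.4],[0,0,0]],[[0.01,0,0.8],[0,0,0]],[[0.01,0,1],[0,0,0]],[[0.01,0,1],[0,0,0]],[[0.01,0,1],[0,0,0]]]}}

```text
t: 23.35
eef_pos: [0.684, 0.0321, 0.0526]
tcp_rot: [-3.141, -0.001, 1.767]
contact_force: [0.1, 0.0, 0.4]
gripper_width: 1.001
grip_force: 0.0
```

Run:
```python
from h import *
move([.6827,.032,.0215])
```

```text
shift [ 0.001 -0.011  0.259] turn [0. 0. 0.] rows>= 1.0
```

>>> {"name": "arm_command", "arguments": {"rows": [[[0,-0.01,0.15],[0,0,0]],[[0,-0.01,0.26],[0,0,0]],[[0,-0.01,0.26],[0,0,0]],[[0,-0.01,0.26],[0,0,0]]]}}

```text
t: 23.75
eef_pos: [0.6832, 0.0319, 0.0226]
tcp_rot: [3.14, -0.001, 1.767]
contact_force: [-0.5, 0.8, -0.6]
gripper_width: 1.001
grip_force: 0.0
```

>>> {"name": "arm_command", "arguments": {"rows": [[[0,0,0],[0,0,0]],[[0,0,0],[0,0,0]],[[0,0,0],[0,0,0]],[[0,0,0],[0,0,0]],[[0,0,0],[0,0,0]],[[0,0,0],[0,0,0]]], "grip": 0, "grip_force": 80}}

```text
t: 24.35
eef_pos: [0.6837, 0.0319, 0.0235]
tcp_rot: [3.139, -0.0, 1.767]
contact_force: [-0.4, -0.1, 5.6]
gripper_width: 0.65
grip_force: 85.1
```

>>> {"name": "arm_command", "arguments": {"rows": [[[0,0,-0.4],[0,0,0]],[[0,0,-0.8],[0,0,0]],[[0,0,-1],[0,0,0]],[[0,0,-1],[0,0,0]]]}}

```text
t: 24.75
eef_pos: [0.6851, 0.0318, 0.1467]
tcp_rot: [3.132, 0.001, 1.767]
contact_force: [-0.2, 1.1, -2.4]
gripper_width: 0.65
grip_force: 85.8
```

Run:
```python
from h import *
move(bay(2)+RX*(-.12)+[0,0,.15],[np.pi,0,YAW])
```

```text
shift [ 1.121 -1.963 -0.047] turn [ 0.008 -0.005  1.192] rows>= 9.0
```

>>> {"name": "arm_command", "arguments": {"rows": [[[0,-0.4,-0.2],[0,0,0.1]],[[0.1,-0.8,-0.3],[0,0,0.24]],[[0.2,-1,-0.3],[0,0,0.38]],[[0.3,-1,-0.3],[0,0,0.52]],[[0.4,-1,-0.3],[0,0,0.66]],[[0.4,-1,-0.3],[0,0,0.8]],[[0.4,-1,-0.3],[0,0,0.92]],[[0.4,-1,-0.3],[0,0,1]]]}}

```text
t: 25.55
eef_pos: [0.5544, 0.0555, 0.1757]
tcp_rot: [-3.138, 0.003, 0.716]
contact_force: [0.5, 0.1, -1.2]
gripper_width: 0.649
grip_force: 85.9
```

Run:
```python
from h import *
move(bay(2)+RX*(-.115)+[0,0,.12],[np.pi,0,YAW])
```

```text
shift [-0.413 -1.075  0.469] turn [-0.003  0.003  0.188] rows>= 3.0
```

>>> {"name": "arm_command", "arguments": {"rows": [[[-0.3,-0.3,0],[0,0,0.1]],[[-0.413,-0.7,0],[0,0.022,0.183]],[[-0.413,-1,0.2],[0,0.022,0.183]],[[-0.413,-1,0.469],[0,0.022,0.183]],[[-0.413,-1,0.469],[0,0.022,0.183]],[[-0.413,-1,0.469],[0,0.022,0.183]]]}}

```text
t: 26.15
eef_pos: [0.439, 0.1129, 0.1209]
tcp_rot: [-3.138, -0.021, 0.528]
contact_force: [0.8, 0.2, -0.2]
gripper_width: 0.644
grip_force: 85.8
```

Run:
```python
from h import *
d=grab('wrist','w10.png'); pw,Rw=heldpose(d); s=readout.state()
print((s['eef_pos']-bay(2))@RY,(s['eef_pos']-bay(2))@RX)
move(bay(2)+RX*(-.055-.020-.038)+RY*.0005+[0,0,.0425])
```

```text
corners [[187.0, 56.0], [324.0, 56.0], [309.0, 282.0], [200.0, 282.0]] in tool [ 0.0393 -0.001   0.0086] pitch,roll,yaw [ 0.53  0.25 30.11] tool [0.4401 0.113  0.1218] [-179.83   -1.34   30.21] 0.6484840534124541
-0.010438908178949685 -0.11178546780758628
shift [-0.025 -0.089  0.661] turn [0. 0. 0.] rows>= 2.0
```

>>> {"name": "arm_command", "arguments": {"rows": [[[-0.025,-0.085,0.3],[0,-0.007,0]],[[-0.025,-0.085,0.6],[0,-0.007,0]],[[-0.025,-0.085,0.695],[0,-0.007,0]],[[-0.025,-0.085,0.695],[0,-0.007,0]],[[-0.025,-0.085,0.695],[0,-0.007,0]]]}}

```text
t: 26.7
eef_pos: [0.4348, 0.1216, 0.0391]
tcp_rot: [-3.139, -0.018, 0.527]
contact_force: [1.0, 0.3, 0.0]
gripper_width: 0.644
grip_force: 85.8
```

Run:
```python
from h import *
s=readout.state(); print((s['eef_pos']-bay(2))@RY,(s['eef_pos']-bay(2))@RX,s['eef_pos'][2])
move(bay(2)+RX*(-.030)+RY*.0003+[0,0,.0383])
```

```text
-0.00031018675751960656 -0.11215330459389397 0.039119174253920724
shift [0.684 0.001 0.019] turn [0. 0. 0.] rows>= 2.0
```

>>> {"name": "arm_command", "arguments": {"rows": [[[0.1,0,0.005],[0,0,0]],[[0.2,0,0.005],[0,0,0]],[[0.3,0,0.01],[0,0,0]],[[0.4,0,0.01],[0,0,0]],[[0.5,0,0.015],[0,0,0]],[[0.6,0,0.015],[0,0,0]],[[0.68,0.001,0.019],[0,0,0]],[[0.68,0.001,0.019],[0,0,0]]]}}

```text
t: 27.5
eef_pos: [0.506, 0.1637, 0.0374]
tcp_rot: [-3.139, -0.019, 0.528]
contact_force: [0.8, 1.0, -3.9]
gripper_width: 0.651
grip_force: 85.6
```

>>> {"name": "arm_command", "arguments": {"rows": [[[0,0,0],[0,0,0]],[[0,0,0],[0,0,0]],[[0,0,0],[0,0,0]],[[0,0,0],[0,0,0]],[[0,0,-0.3],[0,0,0]],[[0,0,-0.5],[0,0,0]],[[-0.3,0,-0.5],[0,0,0]],[[-0.3,0,-0.5],[0,0,0]]], "grip": 1}}

```text
t: 28.3
eef_pos: [0.4678, 0.1422, 0.0968]
tcp_rot: [-3.137, -0.012, 0.527]
contact_force: [-0.4, -1.2, -1.2]
gripper_width: 1.003
grip_force: 0.0
```

>>> {"name": "arm_command", "arguments": {"rows": [[[0,0,0],[0,-0.016,0.01]],[[0,0,0],[0,-0.016,0.01]],[[0,0,0],[0,-0.016,0.01]],[[0,0,0],[0,-0.016,0.01]],[[0,0,0.3],[0,-0.016,0.01]],[[0,0,0.58],[0,-0.016,0.01]],[[0,0,0.58],[0,-0.016,0.01]],[[0,0,0.58],[0,-0.016,0.01]]], "grip": 0}}

```text
t: 29.1
eef_pos: [0.4728, 0.1447, 0.0269]
tcp_rot: [-3.138, 0.002, 0.517]
contact_force: [1.1, -0.8, 0.5]
gripper_width: 0.001
grip_force: 0.0
```

Run:
```python
from h import *
s=readout.state(); print(s['eef_pos'],s['contact_force'],(s['eef_pos']-bay(2))@RY,(s['eef_pos']-bay(2))@RX)
move(bay(2)+RX*(-.019)+[0,0,.027])
```

```text
[0.47281489 0.14470496 0.02694366] [ 1.10920498 -0.82928255  0.48338168] 0.0009084898261810838 -0.06765323806744689
shift [ 0.405  0.007 -0.001] turn [0. 0. 0.] rows>= 1.0
```

>>> {"name": "arm_command", "arguments": {"rows": [[[0.1,0.007,0],[0,0,0]],[[0.2,0.007,0],[0,0,0]],[[0.3,0.007,0],[0,0,0]],[[0.37,0.007,0],[0,0,0]],[[0.41,0.007,0],[0,0,0]],[[0.45,0.007,0],[0,0,0]],[[0.45,0.007,0],[0,0,0]],[[0.45,0.007,0],[0,0,0]]]}}

```text
t: 29.9
eef_pos: [0.5148, 0.1681, 0.0264]
tcp_rot: [-3.137, 0.015, 0.518]
contact_force: [-10.9, -8.6, 9.9]
gripper_width: 0.003
grip_force: 6.9
```

Run:
```python
from h import *
s=readout.state(); print((s['eef_pos']-bay(2))@RY,(s['eef_pos']-bay(2))@RX)
```

```text
0.0004896939828242432 -0.01960818575321607
```

>>> {"name": "arm_command", "arguments": {"rows": [[[-0.15,0,0],[0,0,0]],[[-0.3,0,-0.4],[0,0,0]],[[-0.6,0,-1],[0,0,0]],[[-0.6,0,-1],[0,0,0]],[[-0.6,0,-1],[0,0,0]]], "grip": 1}}

```text
t: 30.4
eef_pos: [0.4592, 0.1349, 0.1512]
tcp_rot: [-3.141, -0.007, 0.517]
contact_force: [1.7, 0.4, 0.6]
gripper_width: 0.846
grip_force: 0.0
```

Run:
```python
from h import *
move([.50,-.12,.35],[np.pi,0,-np.pi/2]);move([.50,-.12,.35],[np.pi,0,np.pi/2]);print(readout.state()['q'])
d=grab('wrist','w11.png'); d=grab('side','s1.png')
```

```text
shift [-0.742  2.013 -1.664] turn [-0.008 -0.003  1.994] rows>= 14.0
shift [-0.742  2.013 -1.664] turn [ 0.003 -0.007 -1.006] rows>= 8.0
[0.25983886 0.25558685 1.92770069 0.00357493 0.95135072 1.31168094]
```

>>> {"name": "arm_command", "arguments": {"rows": [[[0,0.3,-0.3],[0,0,-0.14]],[[0,0.7,-0.6],[0,0,-0.28]],[[0,1,-1],[0,0,-0.42]],[[0,1,-1],[0,0,-0.56]],[[0,1,-1],[0,0,-0.7]],[[0,1,-1],[0,0,-0.84]],[[0,1,-1],[0,0,-0.98]],[[0,1,-1],[0,0,-1]]]}}

```text
t: 31.3
eef_pos: [0.5178, 0.0302, 0.2648]
tcp_rot: [-3.136, -0.002, 1.565]
contact_force: [-0.5, 0.4, 0.2]
gripper_width: 1.0
grip_force: 0.0
```

>>> {"name": "arm_command", "arguments": {"rows": [[[-0.3,0,-0.1],[0,0,0]],[[-0.7,0,-0.3],[0,0,0]],[[-1,0,-0.5],[0,0,0]],[[-1,0,-0.5],[0,0,0]],[[-1,0,-0.5],[0,0,0]]]}}

```text
t: 31.8
eef_pos: [0.5171, -0.0904, 0.3255]
tcp_rot: [-3.138, -0.003, 1.561]
contact_force: [-0.8, 0.5, -0.6]
gripper_width: 1.0
grip_force: 0.0
```

>>> {"name": "arm_command", "arguments": {"rows": [[[-0.3,0,0],[0,0,0]],[[-0.7,0,0],[0,0,0]],[[-1,0,0],[0,0,0]],[[-1,0,0],[0,0,0]],[[-1,0,0],[0,0,0]]]}}

```text
t: 32.3
eef_pos: [0.516, -0.2089, 0.3242]
tcp_rot: [-3.136, -0.005, 1.564]
contact_force: [-0.8, 0.2, 0.6]
gripper_width: 0.997
grip_force: 0.0
```

>>> {"name": "arm_command", "arguments": {"rows": [[[-0.3,0,0],[0,0,0]],[[-0.7,0,0],[0,0,0]],[[-1,0,0],[0,0,0]],[[-1,0,0],[0,0,0]],[[-1,0,0],[0,0,0]]]}}

```text
t: 32.8
eef_pos: [0.5157, -0.3284, 0.3248]
tcp_rot: [-3.138, -0.005, 1.565]
contact_force: [-0.1, 0.2, -0.4]
gripper_width: 0.994
grip_force: 0.0
```

Run:
```python
from h import *
move([.52,-.42,.34],[np.pi,0,np.pi/2])
```

```text
shift [-0.763  0.04  -0.131] turn [-0.004 -0.004 -0.005] rows>= 2.0
```

>>> {"name": "arm_command", "arguments": {"rows": [[[-0.3,0.04,-0.1],[0,0,-0.005]],[[-0.76,0.04,-0.131],[0,0,-0.005]],[[-0.76,0.04,-0.131],[0,0,-0.005]],[[-0.76,0.04,-0.131],[0,0,-0.005]],[[-0.76,0.04,-0.131],[0,0,-0.005]]]}}

```text
t: 33.3
eef_pos: [0.5201, -0.4189, 0.3411]
tcp_rot: [-3.139, -0.004, 1.572]
contact_force: [-0.1, 0.1, 0.2]
gripper_width: 1.001
grip_force: 0.0
```

Run:
```python
from h import *
d=grab('wrist','w12.png');s=readout.state();print(s['eef_pos'])
hsv=cv2.cvtColor(d['frame'],cv2.COLOR_BGR2HSV)
print(hsv[150,256],hsv[120,200])
cv2.imwrite('pics/w12b.png',cv2.resize(d['frame'],(768,576),interpolation=cv2.INTER_CUBIC))
```

```text
[ 0.52003702 -0.41890167  0.34141991]
[ 95 135  85] [ 93 127  88]
```

View pics/w12b.png

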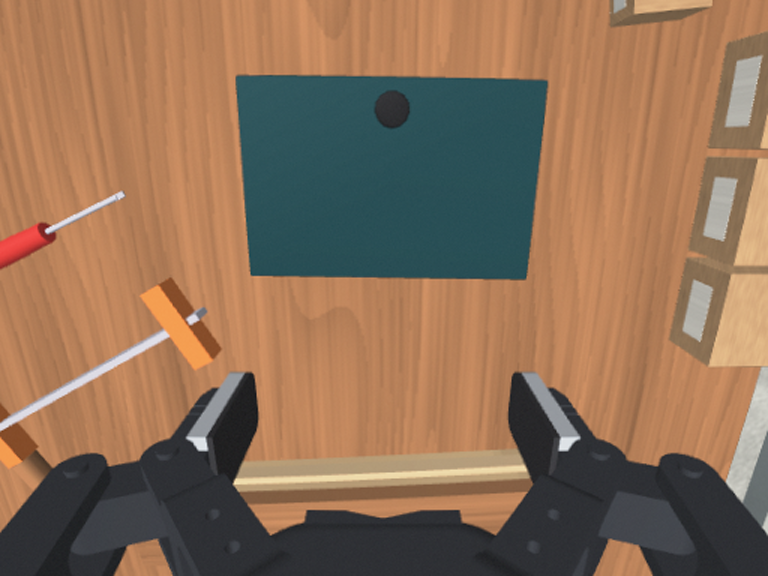

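The lid shows cleanly with corners (237,75), (547,80), (526,279) and (251,275), and the knob at (392,109).

Run:
```python
from h import *
d=grab('wrist'); p=lambda u,v:((u+.5)/1.5-.5,(v+.5)/1.5-.5)
f=d['frame'].shape[0]/2/np.tan(np.radians(d['vfov'])/2)
V=np.array(d['view'])
rays=[]
for q in [(237,75),(547,80),(526,279),(251,275)]:
    c,r=ray(d,*p(*q)); k=V[:3,:3]@r; rays.append(k[:2]/k[2])
obj=np.array([[-.135,.09,0],[.135,.09,0],[.135,-.09,0],[-.135,-.09,0]])
ok,rv,tv=cv2.solvePnP(obj,np.array(rays),np.eye(3),None)
Rw=V[:3,:3].T@cv2.Rodrigues(rv)[0]; pw=V[:3,:3].T@(tv[:,0]-V[:3,3])
print(pw,np.round(Rw,3)); print('corners',np.round((Rw@obj.T).T+pw,4))
for z in (.056,.06): print([np.round(on(d,*p(*q),z)[:2],4) for q in [(237,75),(547,80),(526,279),(251,275)]])
for z in (.095,.1,.105): print('knob',on(d,*p(392,109),z))
```

```text
[ 0.52502903 -0.3693569   0.05319186] [[ 1.     0.013 -0.   ]
 [-0.013  1.     0.012]
 [ 0.    -0.012  1.   ]]
corners [[ 0.3912 -0.2776  0.0521]
 [ 0.6612 -0.2812  0.0522]
 [ 0.6588 -0.4611  0.0543]
 [ 0.3888 -0.4575  0.0542]]
[array([ 0.3925, -0.278 ]), array([ 0.6598, -0.2817]), array([ 0.6582, -0.4608]), array([ 0.3896, -0.4571])]
[array([ 0.3937, -0.2786]), array([ 0.6584, -0.2822]), array([ 0.6568, -0.4597]), array([ 0.3908, -0.456 ])]
knob [ 0.52535842 -0.3095432   0.095     ]
knob [ 0.52526911 -0.30995332  0.1       ]
knob [ 0.52517981 -0.31036345  0.105     ]
```

Run:
```python
from h import *
move([.5253,-.3095,.09],[np.pi,0,np.pi/2-.013])
```

```text
shift [0.906 0.05  2.099] turn [-0.002 -0.003  0.014] rows>= 6.0
```

>>> {"name": "arm_command", "arguments": {"rows": [[[0.3,0.05,0.3],[0,0,0.014]],[[0.6,0.05,0.6],[0,0,0.014]],[[0.91,0.05,1],[0,0,0.014]],[[0.91,0.05,1],[0,0,0.014]],[[0.91,0.05,1],[0,0,0.014]]]}}

```text
t: 33.9
eef_pos: [0.525, -0.3096, 0.2207]
tcp_rot: [-3.137, -0.004, 1.558]
contact_force: [-0.6, -0.7, 0.5]
gripper_width: 1.0
grip_force: 0.0
```

>>> {"name": "arm_command", "arguments": {"rows": [[[0,0,0.3],[0,0,0]],[[0,0,0.6],[0,0,0]],[[0,0,0.8],[0,0,0]],[[0,0,0.8],[0,0,0]],[[0,0,0.8],[0,0,0]]]}}

```text
t: 34.4
eef_pos: [0.5266, -0.3132, 0.1276]
tcp_rot: [3.141, -0.0, 1.554]
contact_force: [0.1, -0.2, 1.3]
gripper_width: 0.996
grip_force: 0.0
```

Run:
```python
from h import *
move([.5253,-.3095,.089],[np.pi,0,np.pi/2-.013])
```

```text
shift [ 0.031 -0.012  0.322] turn [ 0.001 -0.    -0.003] rows>= 1.0
```

>>> {"name": "arm_command", "arguments": {"rows": [[[0.03,-0.012,0.15],[0,0,0]],[[0.03,-0.012,0.315],[0,0,0]],[[0.03,-0.012,0.315],[0,0,0]],[[0.03,-0.012,0.315],[0,0,0]]]}}

```text
t: 34.8
eef_pos: [0.525, -0.3089, 0.0899]
tcp_rot: [3.141, -0.0, 1.555]
contact_force: [-0.8, -0.6, 0.1]
gripper_width: 1.001
grip_force: 0.0
```

>>> {"name": "arm_command", "arguments": {"rows": [[[0,0,0],[0,0,0]],[[0,0,0],[0,0,0]],[[0,0,0],[0,0,0]],[[0,0,0],[0,0,0]],[[0,0,0],[0,0,0]],[[0,0,0],[0,0,0]],[[0,0,0],[0,0,0]]], "grip": 0, "grip_force": 60}}

```text
t: 35.5
eef_pos: [0.5264, -0.308, 0.0887]
tcp_rot: [3.138, -0.001, 1.555]
contact_force: [5.3, 0.8, 1.1]
gripper_width: 0.305
grip_force: 58.8
```

Run:
```python
from h import *
s=readout.state(); p0=s['eef_pos'].copy(); print(p0)
yh,zh=-.4595,.053
r,h=p0[1]-yh, p0[2]-.002+0-zh+.002
R0=R.from_euler('xyz',s['tcp_rot'])
for t in np.arange(0,1.26,.1):
    y=yh+r*np.cos(t)-h*np.sin(t); z=zh+r*np.sin(t)+h*np.cos(t)
    w=np.array([p0[0]-.013*(y-p0[1])*-1*-1,y,z]); print(round(t,2),np.round(w,4),np.round(R0.inv().apply(w-p0)/.12,3))
```

```text
[ 0.52638538 -0.30801344  0.08873799]
0.0 [ 0.5264 -0.308   0.0887] [0. 0. 0.]
0.1 [ 0.5264 -0.3123  0.1037] [-0.036  0.001 -0.125]
0.2 [ 0.5265 -0.3181  0.1181] [-0.084  0.003 -0.245]
0.3 [ 0.5266 -0.3253  0.1319] [-0.144  0.005 -0.36 ]
0.4 [ 0.5267 -0.3339  0.1449] [-0.215  0.008 -0.468]
0.5 [ 0.5268 -0.3437  0.157 ] [-0.297  0.011 -0.569]
0.6 [ 0.527  -0.3547  0.168 ] [-0.388  0.014 -0.661]
0.7 [ 0.5271 -0.3667  0.1779] [-0.488  0.017 -0.744]
0.8 [ 0.5273 -0.3796  0.1866] [-0.595  0.02  -0.816]
0.9 [ 0.5275 -0.3933  0.1939] [-0.71   0.024 -0.877]
1.0 [ 0.5277 -0.4077  0.1998] [-0.83   0.027 -0.926]
1.1 [ 0.5279 -0.4226  0.2042] [-0.954  0.031 -0.963]
1.2 [ 0.5281 -0.4379  0.2071] [-1.081  0.035 -0.988]
```

>>> {"name": "arm_command", "arguments": {"rows": [[[-0.036,0,-0.125],[0,0,0]],[[-0.084,0,-0.245],[0,0,0]],[[-0.144,0,-0.36],[0,0,0]],[[-0.215,0,-0.468],[0,0,0]],[[-0.297,0,-0.569],[0,0,0]],[[-0.388,0,-0.661],[0,0,0]],[[-0.488,0,-0.744],[0,0,0]],[[-0.488,0,-0.744],[0,0,0]]]}}

```text
t: 36.3
eef_pos: [0.5255, -0.369, 0.1766]
tcp_rot: [3.138, 0.001, 1.554]
contact_force: [7.7, -4.5, -7.7]
gripper_width: 0.3
grip_force: 60.7
```

Run:
```python
from h import *
s=readout.state(); p0=s['eef_pos'].copy(); print(p0,s['contact_force'],s['gripper_width'])
yh,zh,r,h=-.4595,.053,.1515,.0357
R0=R.from_euler('xyz',s['tcp_rot'])
for t in (.8,.9,1,1.1,1.15,1.2,1.25):
    w=np.array([p0[0],yh+r*np.cos(t)-h*np.sin(t),zh+r*np.sin(t)+h*np.cos(t)]); print(round(t,2),np.round(w,4),np.round(R0.inv().apply(w-p0)/.12,3))
```

```text
[ 0.52552395 -0.36895383  0.17658438] [ 7.69557082 -4.54681254 -7.71547746] 0.29977927059612125
0.8 [ 0.5255 -0.3796  0.1866] [-0.088  0.002 -0.083]
0.9 [ 0.5255 -0.3933  0.1939] [-0.203  0.004 -0.144]
1 [ 0.5255 -0.4077  0.1998] [-0.323  0.006 -0.193]
1.1 [ 0.5255 -0.4226  0.2042] [-0.447  0.008 -0.23 ]
1.15 [ 0.5255 -0.4302  0.2059] [-0.51   0.009 -0.244]
1.2 [ 0.5255 -0.4379  0.2071] [-0.574  0.011 -0.254]
1.25 [ 0.5255 -0.4456  0.208 ] [-0.639  0.012 -0.262]
```

>>> {"name": "arm_command", "arguments": {"rows": [[[-0.088,0.01,-0.083],[0,0,0]],[[-0.203,0.01,-0.144],[0,0,0]],[[-0.323,0.01,-0.193],[0,0,0]],[[-0.447,0.01,-0.23],[0,0,0]],[[-0.51,0.01,-0.244],[0,0,0]],[[-0.574,0.01,-0.254],[0,0,0]],[[-0.62,0.01,-0.26],[0,0,0]],[[-0.62,0.01,-0.26],[0,0,0]]]}}

```text
t: 37.1
eef_pos: [0.5247, -0.4336, 0.2039]
tcp_rot: [-3.138, -0.021, 1.555]
contact_force: [6.6, 15.7, -9.0]
gripper_width: 0.301
grip_force: 60.9
```

Run:
```python
from h import *
s=readout.state(); p0=s['eef_pos'].copy(); print(p0,s['contact_force'],s['gripper_width'])
dy,dz=p0[1]+.4595,p0[2]-.053; print('angle',np.arctan2(dz,dy)-np.arctan2(.0357,.1515),np.hypot(dy,dz),np.hypot(.0357,.1515))
```

```text
[ 0.52466708 -0.43356583  0.20389015] [ 6.58032906 15.71597384 -8.97174789] 0.3009441467127519
angle 1.1691631184273468 0.1531026446562258 0.1556494137476913
```

>>> {"name": "arm_command", "arguments": {"rows": [[[0,0,0],[0,0,0]],[[0,0,0],[0,0,0]],[[0,0,0],[0,0,0]],[[0,0,-0.3],[0,0,0]],[[0,0,-0.7],[0,0,0]],[[0,0,-0.9],[0,0,0]],[[0,0,-0.9],[0,0,0]]], "grip": 1}}

```text
t: 37.8
eef_pos: [0.5242, -0.443, 0.322]
tcp_rot: [3.136, 0.005, 1.554]
contact_force: [-0.8, 0.5, 0.1]
gripper_width: 0.999
grip_force: 0.0
```

>>> {"name": "arm_command", "arguments": {"rows": [[[0.3,0,0],[0,0,0]],[[0.7,0,0],[0,0,0]],[[1,0,0],[0,0,0]],[[1,0,0],[0,0,0]],[[1,0,0],[0,0,0]]]}}

```text
t: 38.3
eef_pos: [0.525, -0.3212, 0.316]
tcp_rot: [-3.139, -0.002, 1.556]
contact_force: [0.0, -0.0, 0.2]
gripper_width: 0.999
grip_force: 0.0
```

```bash
cat >> h.py <<'E'
def tilt(deg,yaw=np.pi/2-.013): return (R.from_euler('xyz',[np.pi,0,yaw])*R.from_rotvec([0,-np.radians(deg),0])).as_matrix()
E
python3 - <<'E'
from h import *
s=readout.state(); print(s['q'])
T=tilt(35); print(T[:,2],T[:,0])
move([.525,-.22,.22],Rm=T)
E
```

```text
[-5.67636640e-01  3.55303651e-01  1.34252150e+00 -6.22643464e-05
  1.44701126e+00 -5.52897487e-01]
[-0.00745628 -0.57352797 -0.81915204] [ 0.01064868  0.81908283 -0.57357644]
shift [ 0.842 -0.01   0.802] turn [-0.003 -0.585 -0.001] rows>= 5.0
```

>>> {"name": "arm_command", "arguments": {"rows": [[[0.3,0,0],[0,-0.1,0]],[[0.7,0,0.1],[0,-0.24,0]],[[0.842,0,0.4],[0,-0.38,0]],[[0.842,0,0.8],[0,-0.5,0]],[[0.842,-0.01,0.8],[0,-0.585,0]],[[0.842,-0.01,0.8],[0,-0.585,0]],[[0.842,-0.01,0.8],[0,-0.585,0]]]}}

```text
t: 39.0
eef_pos: [0.5264, -0.2208, 0.2208]
tcp_rot: [-3.14, 0.609, 1.556]
contact_force: [1.0, -0.0, 0.0]
gripper_width: 1.003
grip_force: 0.0
```

Run:
```python
from h import *
s=readout.state(); print(s['eef_pos'])
d=grab('wrist','w13.png'); e=grab('scene','c13.png')
a=cv2.resize(d['frame'],(512,384)); b=cv2.resize(e['frame'][80:230,150:300],(288,288),interpolation=cv2.INTER_CUBIC)
im=np.zeros((384,800,3),np.uint8); im[:,:512]=a; im[:288,512:]=b; cv2.imwrite('pics/w13b.png',im)
```

```text
[ 0.52642106 -0.22084558  0.22077943]
```

View pics/w13b.png

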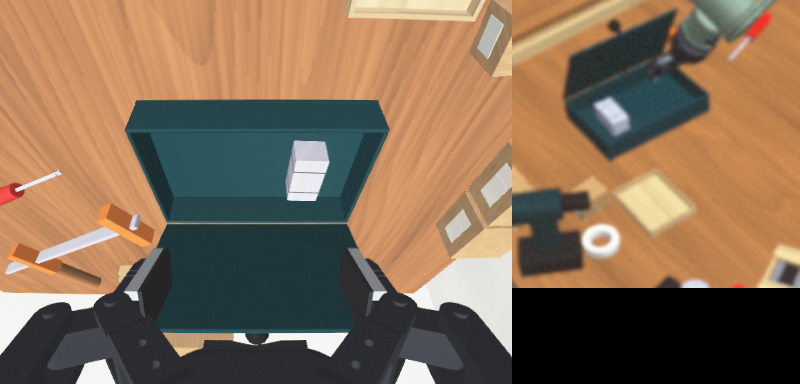

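The lid is open and the block is visible: front face at rows 141–165 and top face at rows 163–200, around column 306. I extract the top face's corners.

Run:
```python
from h import *
d=grab('wrist'); fr=d['frame'];hsv=cv2.cvtColor(fr,cv2.COLOR_BGR2HSV)
m=((hsv[...,1]<60)&(hsv[...,2]>110)).astype(np.uint8); m[:130]=0;m[212:]=0;m[:,:270]=0;m[:,345:]=0
c=max(cv2.findContours(m,cv2.RETR_EXTERNAL,cv2.CHAIN_APPROX_NONE)[0],key=cv2.contourArea)
print(cv2.approxPolyDP(c,3,True)[:,0].tolist())
print('col310',[int(x) for x in hsv[134:208:2,310,2]],'col300',[int(x) for x in hsv[134:208:2,300,2]])
# case floor edges / rim check
for q,z in [((125,130),.05),((389,129),.05),((136,101),0),((379,100),0)]: print(q,np.round(on(d,*q,z),4))
```

```text
[[294, 139], [285, 178], [287, 198], [315, 199], [329, 160], [325, 142]]
col310 [97, 97, 98, 208, 214, 215, 215, 214, 211, 214, 212, 211, 215, 241, 240, 240, 240, 240, 240, 228, 242, 242, 242, 241, 241, 241, 241, 241, 241, 237, 241, 241, 242, 74, 77, 75, 77] col300 [98, 99, 97, 209, 212, 213, 213, 215, 216, 216, 216, 217, 213, 242, 242, 241, 241, 241, 198, 242, 242, 241, 241, 241, 241, 241, 241, 241, 223, 242, 242, 242, 241, 75, 76, 75, 76]
(125, 130) [ 0.3918 -0.2796  0.05  ]
(389, 129) [ 0.6606 -0.2836  0.05  ]
(136, 101) [ 0.3904 -0.2804  0.    ]
(379, 100) [ 0.6638 -0.2843  0.    ]
```

Run:
```python
from h import *
d=grab('wrist'); fr=d['frame'];hsv=cv2.cvtColor(fr,cv2.COLOR_BGR2HSV)
V=hsv[...,2]; S=hsv[...,1]
for v in range(138,202,3):
    r=[u for u in range(275,340) if S[v,u]<60 and V[v,u]>110]
    t=[u for u in r if V[v,u]>228]
    print(v,r[:1],r[-1:],t[:1],t[-1:])
for q,z in [((294,139),.005),((325,142),.005),((329,160),.041),((288,160),.041),((315,199),.041),((287,198),.041),((285,178),.041)]: print(q,np.round(on(d,*q,z),4))
cv2.imwrite('pics/blk.png',cv2.resize(fr[125:215,265:350],(680,600)[:2] if 0 else (567,600),interpolation=cv2.INTER_CUBIC))
```

```text
138 [] [] [] []
141 [293] [325] [] []
144 [292] [325] [] []
147 [292] [326] [] []
150 [291] [327] [] []
153 [291] [327] [] []
156 [290] [328] [] []
159 [289] [329] [296] [311]
162 [289] [328] [296] [327]
165 [288] [327] [295] [326]
168 [288] [326] [294] [325]
171 [287] [325] [] []
174 [286] [324] [293] [323]
177 [286] [323] [292] [322]
180 [285] [322] [292] [321]
183 [286] [321] [291] [320]
186 [286] [320] [290] [318]
189 [286] [319] [290] [317]
192 [286] [317] [289] [316]
195 [287] [317] [288] [315]
198 [287] [316] [288] [314]
201 [] [] [] []
(294, 139) [ 0.5719 -0.3374  0.005 ]
(325, 142) [ 0.6117 -0.3431  0.005 ]
(329, 160) [ 0.6102 -0.3381  0.041 ]
(288, 160) [ 0.5618 -0.3373  0.041 ]
(315, 199) [ 0.605  -0.4164  0.041 ]
(287, 198) [ 0.5658 -0.4132  0.041 ]
(285, 178) [ 0.5603 -0.3702  0.041 ]
```

View pics/blk.png

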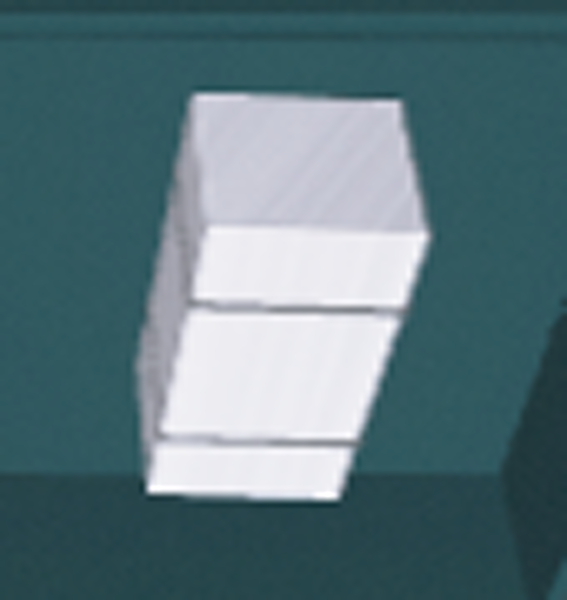

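Run:
```python
from h import *
d=grab('wrist')
C=np.array([on(d,*q,.041) for q in [(329.3,160.2),(296.2,158.9),(287,199.2),(316,199.7)]]); print(np.round(C,4),C.mean(0))
l=(C[0]+C[1]-C[2]-C[3]); a=np.arctan2(l[1],l[0]); print('yaw',np.degrees(a),np.linalg.norm(l)/2)
T=tilt(35,a); g=np.array([*C.mean(0)[:2],.031])
print(g); move(g-.12*T[:,2],Rm=T); move(g,Rm=T)
```

```text
[[ 0.6103 -0.3383  0.041 ]
 [ 0.571  -0.3354  0.041 ]
 [ 0.5657 -0.4158  0.041 ]
 [ 0.6063 -0.4179  0.041 ]] [ 0.58831787 -0.37683647  0.041     ]
yaw 86.67625301553177 0.08012598963948482
[ 0.58831787 -0.37683647  0.031     ]
shift [-0.143  0.566  1.04 ] turn [ 0.022 -0.001  0.031] rows>= 3.0
shift [-0.144  0.543  2.04 ] turn [ 0.022 -0.001  0.031] rows>= 6.0
```

>>> {"name": "arm_command", "arguments": {"rows": [[[-0.1,0.3,0.3],[0.011,0,0.015]],[[-0.143,0.566,0.6],[0.022,0,0.031]],[[-0.143,0.566,0.99],[0.022,0,0.031]],[[-0.143,0.566,0.99],[0.022,0,0.031]],[[-0.143,0.566,0.99],[0.022,0,0.031]]], "grip": 0.75}}

```text
t: 39.75
eef_pos: [0.5913, -0.3044, 0.1324]
tcp_rot: [-3.137, 0.61, 1.516]
contact_force: [-0.5, 0.8, 0.6]
gripper_width: 0.747
grip_force: 0.0
```

Run:
```python
from h import *
T=tilt(35,np.radians(86.7)); g=np.array([.5883,-.3768,.031])
print(readout.state()['eef_pos']); move(g,Rm=T)
```

```text
[ 0.59131687 -0.3043734   0.13244982]
shift [-0.011  0.013  1.039] turn [-0.003 -0.001  0.002] rows>= 3.0
```

>>> {"name": "arm_command", "arguments": {"rows": [[[-0.01,0.013,0.25],[0,0,0]],[[-0.01,0.013,0.5],[0,0,0]],[[-0.01,0.013,0.7],[0,0,0]],[[-0.01,0.013,0.85],[0,0,0]],[[-0.01,0.013,0.95],[0,0,0]],[[-0.01,0.013,1],[0,0,0]],[[-0.01,0.013,1],[0,0,0]],[[-0.01,0.013,1],[0,0,0]]]}}

```text
t: 40.55
eef_pos: [0.5898, -0.3728, 0.036]
tcp_rot: [-3.14, 0.611, 1.517]
contact_force: [0.5, 0.2, -0.2]
gripper_width: 0.752
grip_force: 0.0
```

>>> {"name": "arm_command", "arguments": {"rows": [[[0,0,0],[0,0,0]],[[0,0,0],[0,0,0]],[[0,0,0],[0,0,0]],[[0,0,0],[0,0,0]],[[0,0,0],[0,0,0]],[[0,0,0],[0,0,0]]], "grip": 0, "grip_force": 110}}

```text
t: 41.15
eef_pos: [0.5898, -0.3726, 0.0363]
tcp_rot: [-3.14, 0.611, 1.517]
contact_force: [-1.3, 4.1, 5.4]
gripper_width: 0.443
grip_force: 110.5
```

Run:
```python
from h import *
s=readout.state(); p=s['eef_pos']; print(p,s['contact_force'],s['grip_force'],s['gripper_width'])
move(p+[0,0.0,.03]); move(p+[0,0.02,.07]);  move(p+[0,.06,.12])
```

```text
[ 0.58978187 -0.3725875   0.03628164] [-1.32668533  4.05731907  5.42676158] 110.49030661582947 0.4434762766008131
shift [-0.143 -0.    -0.205] turn [0. 0. 0.] rows>= 1.0
shift [-0.198 -0.01  -0.573] turn [0. 0. 0.] rows>= 2.0
shift [-0.165 -0.029 -1.105] turn [0. 0. 0.] rows>= 3.0
```

>>> {"name": "arm_command", "arguments": {"rows": [[[-0.07,0,-0.1],[0,0,0]],[[-0.143,0,-0.205],[0,0,0]],[[-0.18,0,-0.4],[0,0,0]],[[-0.2,-0.01,-0.573],[0,0,0]],[[-0.18,-0.02,-0.8],[0,0,0]],[[-0.165,-0.029,-1],[0,0,0]],[[-0.165,-0.029,-1],[0,0,0]],[[-0.165,-0.029,-1],[0,0,0]]]}}

```text
t: 41.95
eef_pos: [0.5882, -0.3196, 0.1431]
tcp_rot: [-3.136, 0.608, 1.519]
contact_force: [-0.7, -0.8, -7.6]
gripper_width: 0.445
grip_force: 112.0
```

Run:
```python
from h import *
s=readout.state(); p=s['eef_pos']; print(p,s['contact_force'],s['grip_force'],s['gripper_width'])
move([.657,-.115,.16])
```

```text
[ 0.58823128 -0.31960667  0.14313994] [-0.65648423 -0.7867179  -7.63923238] 111.96329043657897 0.44544832391641137
shift [ 1.341  0.477 -1.108] turn [0. 0. 0.] rows>= 5.0
```

>>> {"name": "arm_command", "arguments": {"rows": [[[0.2,0.1,-0.2],[0,0,0]],[[0.5,0.3,-0.45],[0,0,0]],[[0.8,0.48,-0.7],[0,0,0]],[[1,0.48,-0.8],[0,0,0]],[[1,0.48,-0.8],[0,0,0]],[[1,0.48,-0.8],[0,0,0]]]}}

```text
t: 42.55
eef_pos: [0.6542, -0.1701, 0.1519]
tcp_rot: [-3.133, 0.61, 1.521]
contact_force: [0.5, -0.7, -7.8]
gripper_width: 0.441
grip_force: 113.6
```

Run:
```python
from h import *
s=readout.state(); p=s['eef_pos']; print(p,s['contact_force'],s['grip_force'],s['gripper_width'])
move([.6595,-.112,.08]); d=grab('wrist','w14.png'); cv2.imwrite('pics/w14b.png',d['frame'])
```

```text
[ 0.65420506 -0.17011477  0.15192802] [ 0.48769487 -0.69197162 -7.83222877] 113.61778813909041 0.4409481107758356
shift [0.742 0.022 0.213] turn [0. 0. 0.] rows>= 2.0
```

View pics/w14b.png

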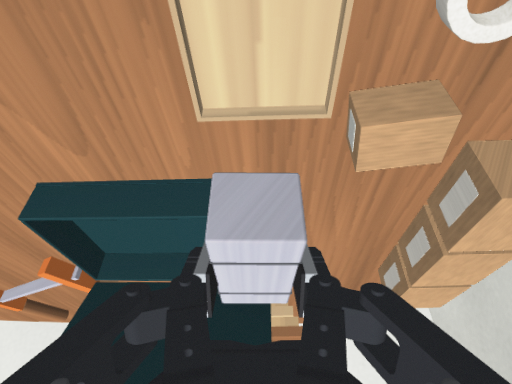

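The block is held level between the pads and the tray lies ahead, with its near corners at (196,119) and (332,117).

Run:
```python
from h import *
d=grab('wrist'); print([np.round(on(d,*q,.016),4) for q in [(196,120),(332,118)]])
move([.6595,-.113,.08]); move([.6595,-.113,.0375])
```

```text
[array([ 0.6017, -0.1884,  0.016 ]), array([ 0.714 , -0.1921,  0.016 ])]
shift [0.75  0.021 0.217] turn [0. 0. 0.] rows>= 2.0
shift [0.953 0.023 0.508] turn [0. 0. 0.] rows>= 3.0
```

>>> {"name": "arm_command", "arguments": {"rows": [[[0.3,0.01,-0.1],[0,0,0]],[[0.55,0.02,0],[0,0,0]],[[0.75,0.02,0.217],[0,0,0]],[[0.85,0.02,0.36],[0,0,0]],[[0.91,0.023,0.44],[0,0,0]],[[0.945,0.023,0.5],[0,0,0]],[[0.945,0.023,0.5],[0,0,0]],[[0.945,0.023,0.5],[0,0,0]]]}}

```text
t: 43.45
eef_pos: [0.6614, -0.1129, 0.0414]
tcp_rot: [-3.141, 0.611, 1.515]
contact_force: [-0.1, -0.5, -7.2]
gripper_width: 0.442
grip_force: 113.3
```

Run:
```python
from h import *
s=readout.state(); p=s['eef_pos']; print(p,s['contact_force'])
move(p-[0,0,.003]); move(p-[0,0,.005])
```

```text
[ 0.66138424 -0.11285756  0.04144059] [-0.07436211 -0.50725159 -7.24304497]
shift [0.014 0.    0.02 ] turn [0. 0. 0.] rows>= 1.0
shift [0.024 0.    0.034] turn [0. 0. 0.] rows>= 1.0
```

>>> {"name": "arm_command", "arguments": {"rows": [[[0.01,0,0.014],[0,0,0]],[[0.018,0,0.026],[0,0,0]],[[0.024,0,0.034],[0,0,0]],[[0.03,0,0.042],[0,0,0]],[[0.03,0,0.042],[0,0,0]]]}}

```text
t: 43.95
eef_pos: [0.6608, -0.1121, 0.0353]
tcp_rot: [-3.139, 0.611, 1.517]
contact_force: [-2.6, 2.5, 0.8]
gripper_width: 0.444
grip_force: 114.4
```

>>> {"name": "arm_command", "arguments": {"rows": [[[0,0,0],[0,0,0]],[[0,0,0],[0,0,0]],[[0,0,0],[0,0,0]],[[0,0,0],[0,0,0]],[[0,0,-0.3],[0,0,0]],[[0,0,-0.7],[0,0,0]],[[0,0,-1],[0,0,0]],[[0,0,-1],[0,0,0]]], "grip": 0.75}}

```text
t: 44.75
eef_pos: [0.6678, -0.0408, 0.1376]
tcp_rot: [3.132, 0.609, 1.513]
contact_force: [0.6, 0.0, 0.9]
gripper_width: 0.748
grip_force: 0.0
```

Run:
```python
from h import *
s=readout.state(); p=s['eef_pos']; print(p)
d=grab('wrist','w15.png')
hsv=cv2.cvtColor(d['frame'],cv2.COLOR_BGR2HSV); m=((hsv[...,1]<40)&(hsv[...,2]>225)).astype(np.uint8); m[:,:180]=0;m[:,340:]=0
m=cv2.morphologyEx(m,cv2.MORPH_CLOSE,np.ones((7,7)))
c=max(cv2.findContours(m,cv2.RETR_EXTERNAL,cv2.CHAIN_APPROX_NONE)[0],key=cv2.contourArea)
P=np.array([on(d,u,v,.040)[:2] for u,v in c[:,0]])*1000; print(cv2.boundingRect(c),cv2.minAreaRect(P.astype(np.float32)))
# next: above lid knob
k=[.5253,-.4325,.30]
move(k,[np.pi,0,np.pi/2-.013])
```

```text
[ 0.66783814 -0.04083257  0.13763277]
(291, 337, 30, 12) ((796.7452392578125, -820.3596801757812), (74.44895935058594, 173.6295928955078), 25.84871482849121)
shift [-3.504 -0.995  0.767] turn [-0.009  0.582 -0.038] rows>= 9.0
```

>>> {"name": "arm_command", "arguments": {"rows": [[[-0.2,0,-0.3],[0,0.1,0]],[[-0.5,0,-0.7],[0,0.24,0]],[[-0.7,0,-1],[0,0.38,-0.038]],[[-0.7,0,-1],[0,0.5,-0.038]],[[-0.7,0,-1],[0,0.582,-0.038]],[[-0.7,0,-1],[0,0.582,-0.038]]], "grip": 1}}

```text
t: 45.4
eef_pos: [0.6645, -0.0471, 0.2781]
tcp_rot: [-3.125, 0.001, 1.547]
contact_force: [0.6, -0.4, -1.1]
gripper_width: 1.003
grip_force: 0.0
```

Run:
```python
from h import *
s=readout.state(); p=s['eef_pos']; print(p,s['tcp_rot'])
move([.525,-.4325,.31],[np.pi,0,np.pi/2-.013])
```

```text
[ 0.66445207 -0.04707679  0.27809368] [-3.12541084e+00  1.23194089e-03  1.54744749e+00]
shift [-3.238 -1.091 -0.244] turn [-0.015  0.001 -0.01 ] rows>= 9.0
```

>>> {"name": "arm_command", "arguments": {"rows": [[[-0.3,-0.1,-0.25],[-0.015,0,-0.01]],[[-0.7,-0.3,-0.25],[-0.015,0,-0.01]],[[-1,-0.5,-0.25],[-0.015,0,-0.01]],[[-1,-0.7,-0.25],[-0.015,0,-0.01]],[[-1,-1,-0.25],[-0.015,0,-0.01]],[[-1,-1,-0.25],[-0.015,0,-0.01]]]}}

```text
t: 46.0
eef_pos: [0.5391, -0.1611, 0.3093]
tcp_rot: [-3.136, 0.001, 1.562]
contact_force: [0.9, -0.4, -0.2]
gripper_width: 1.0
grip_force: 0.0
```

>>> {"name": "arm_command", "arguments": {"rows": [[[-0.3,-0.05,0],[0,0,0]],[[-0.7,-0.09,0],[0,0,0]],[[-1,-0.09,0],[0,0,0]],[[-1,-0.09,0],[0,0,0]],[[-1,-0.09,0],[0,0,0]]]}}

```text
t: 46.5
eef_pos: [0.5319, -0.2812, 0.3091]
tcp_rot: [-3.14, -0.001, 1.562]
contact_force: [0.1, 0.6, 0.2]
gripper_width: 0.999
grip_force: 0.0
```

>>> {"name": "arm_command", "arguments": {"rows": [[[-0.3,0,0],[0,0,0]],[[-0.7,0,0],[0,0,0]],[[-1,0,0],[0,0,0]],[[-1,0,0],[0,0,0]],[[-1,0,0],[0,0,0]]]}}

```text
t: 47.0
eef_pos: [0.5313, -0.4001, 0.3098]
tcp_rot: [-3.141, -0.001, 1.564]
contact_force: [-0.2, 0.5, -1.1]
gripper_width: 1.004
grip_force: 0.0
```

Run:
```python
from h import *
s=readout.state(); p=s['eef_pos']; print(p,s['tcp_rot'])
move([.525,-.4325,.31],[np.pi,0,np.pi/2-.013])
move([.525,-.4325,.205],[np.pi,0,np.pi/2-.013])
d=grab('wrist','w16.png'); cv2.imwrite('pics/w16b.png',d['frame'])
```

```text
[ 0.53129928 -0.40007798  0.30976363] [-3.14127196e+00 -1.30483378e-03  1.56365925e+00]
shift [-0.271 -0.051 -0.002] turn [-0.    -0.001  0.006] rows>= 1.0
shift [-0.272 -0.05   0.873] turn [-0.    -0.001  0.006] rows>= 3.0
```

View pics/w16b.png

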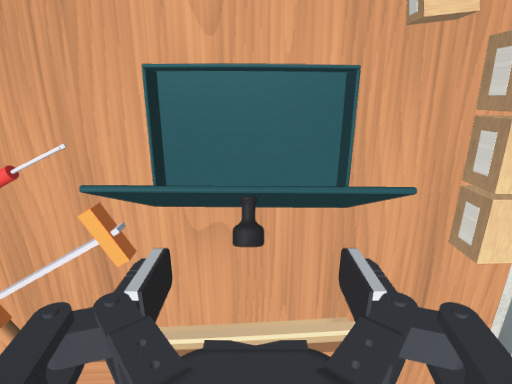

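The case is empty, the lid is still at its stop, and the knob is at (249,234) between the fingers.

>>> {"name": "arm_command", "arguments": {"rows": [[[-0.27,-0.055,0],[0,0,0.006]],[[-0.27,-0.055,0.2],[0,0,0.006]],[[-0.27,-0.055,0.5],[0,0,0.006]],[[-0.27,-0.055,0.75],[0,0,0.006]],[[-0.27,-0.055,0.875],[0,0,0.006]],[[-0.27,-0.055,0.875],[0,0,0.006]],[[-0.27,-0.055,0.875],[0,0,0.006]]]}}

```text
t: 47.75
eef_pos: [0.5249, -0.4323, 0.2068]
tcp_rot: [3.14, 0.001, 1.559]
contact_force: [-0.2, 0.6, 0.6]
gripper_width: 1.0
grip_force: 0.0
```

>>> {"name": "arm_command", "arguments": {"rows": [[[0,0,0],[0,0,0]],[[0,0,0],[0,0,0]],[[0,0,0],[0,0,0]],[[0,0,0],[0,0,0]],[[0,0,0],[0,0,0]],[[0,0,0],[0,0,0]],[[0,0,0],[0,0,0]]], "grip": 0, "grip_force": 60}}

```text
t: 48.45
eef_pos: [0.5248, -0.4338, 0.2068]
tcp_rot: [3.138, 0.001, 1.557]
contact_force: [2.1, 0.9, 5.1]
gripper_width: 0.298
grip_force: 59.0
```

Run:
```python
from h import *
s=readout.state(); p0=s['eef_pos'].copy(); print(p0,s['contact_force'],s['gripper_width'])
yh,zh=-.4595,.053; dy,dz=p0[1]-yh,p0[2]-zh; rho=np.hypot(dy,dz); a0=np.arctan2(dz,dy); print(rho,a0-.2314)
R0=R.from_euler('xyz',s['tcp_rot']); rho2=.1556
for t in (1.05,.95,.85,.75,.65,.55,.45,.35):
    w=np.array([p0[0],yh+rho2*np.cos(t+.2314),zh+rho2*np.sin(t+.2314)]); print(t,np.round(R0.inv().apply(w-p0)/.12,3))
```

```text
[ 0.52476312 -0.43375427  0.20680528] [2.11851685 0.91312245 5.06825046] 0.2975780010045329
0.15594520050251953 1.1735422449323645
1.05 [ 0.156 -0.002  0.039]
0.95 [ 0.278 -0.004  0.082]
0.85 [ 0.395 -0.006  0.137]
0.75 [ 0.506 -0.008  0.203]
0.65 [ 0.611 -0.01   0.28 ]
0.55 [ 0.706 -0.011  0.368]
0.45 [ 0.793 -0.013  0.464]
0.35 [ 0.87  -0.014  0.568]
```

>>> {"name": "arm_command", "arguments": {"rows": [[[0.156,0,0.039],[0,0,0]],[[0.278,0,0.082],[0,0,0]],[[0.395,0,0.137],[0,0,0]],[[0.506,0,0.203],[0,0,0]],[[0.611,0,0.28],[0,0,0]],[[0.706,0,0.368],[0,0,0]],[[0.793,0,0.464],[0,0,0]],[[0.793,0,0.464],[0,0,0]]]}}

```text
t: 49.25
eef_pos: [0.526, -0.3359, 0.1494]
tcp_rot: [3.14, -0.003, 1.558]
contact_force: [2.7, 6.4, 1.6]
gripper_width: 0.3
grip_force: 60.1
```

Run:
```python
from h import *
s=readout.state(); p0=s['eef_pos'].copy(); print(p0,s['contact_force'],s['gripper_width'])
yh,zh=-.4595,.053; dy,dz=p0[1]-yh,p0[2]-zh; rho=np.hypot(dy,dz); a0=np.arctan2(dz,dy); print(rho,a0-.2314)
R0=R.from_euler('xyz',s['tcp_rot']); rho2=.1556
for t in (.4,.3,.2,.1,.03,0,-.02,-.04):
    w=np.array([p0[0],yh+rho2*np.cos(t+.2314),zh+rho2*np.sin(t+.2314)]); print(t,np.round(R0.inv().apply(w-p0)/.12,3))
```

```text
[ 0.52602974 -0.3359355   0.14943981] [2.71167295 6.42640325 1.56390015] 0.29975711339922834
0.15674445127467032 0.43132556776109693
0.4 [ 0.017 -0.     0.038]
0.3 [ 0.088 -0.001  0.147]
0.2 [ 0.147 -0.002  0.262]
0.1 [ 0.195 -0.003  0.382]
0.03 [ 0.222 -0.004  0.469]
0 [ 0.231 -0.004  0.507]
-0.02 [ 0.237 -0.004  0.532]
-0.04 [ 0.242 -0.004  0.558]
```

>>> {"name": "arm_command", "arguments": {"rows": [[[0.017,0,0.038],[0,0,0]],[[0.088,0,0.147],[0,0,0]],[[0.147,0,0.262],[0,0,0]],[[0.195,0,0.382],[0,0,0]],[[0.222,0,0.469],[0,0,0]],[[0.231,0,0.507],[0,0,0]],[[0.237,0,0.54],[0,0,0]],[[0.237,0,0.54],[0,0,0]]]}}

```text
t: 50.05
eef_pos: [0.5265, -0.3084, 0.0921]
tcp_rot: [3.138, -0.001, 1.557]
contact_force: [-7.3, 12.9, 39.2]
gripper_width: 0.3
grip_force: 64.8
```

>>> {"name": "arm_command", "arguments": {"rows": [[[0,0,-0.03],[0,0,0]],[[0,0,-0.03],[0,0,0]]]}}

```text
t: 50.25
eef_pos: [0.5265, -0.3084, 0.0923]
tcp_rot: [3.138, -0.001, 1.557]
contact_force: [-1.8, 9.0, 20.7]
gripper_width: 0.297
grip_force: 62.9
```

>>> {"name": "arm_command", "arguments": {"rows": [[[0,0,0],[0,0,0]],[[0,0,0],[0,0,0]],[[0,0,0],[0,0,0]],[[0,0,0],[0,0,0]],[[0,0,-0.4],[0,0,0]],[[0,0,-0.9],[0,0,0]],[[0,0,-0.9],[0,0,0]]], "grip": 1}}

```text
t: 50.95
eef_pos: [0.5282, -0.3118, 0.2027]
tcp_rot: [3.131, 0.006, 1.557]
contact_force: [0.8, -0.2, -1.1]
gripper_width: 1.001
grip_force: 0.0
```

>>> {"name": "arm_command", "arguments": {"rows": [[[-0.3,0,-0.4],[0,0,0]],[[-0.7,0,-0.9],[0,0,0]],[[-0.9,0,-1],[0,0,0]],[[-0.9,0,-1],[0,0,0]],[[-0.9,0,-1],[0,0,0]]]}}

```text
t: 51.45
eef_pos: [0.5241, -0.4201, 0.3176]
tcp_rot: [3.139, 0.002, 1.554]
contact_force: [0.0, 0.5, -0.9]
gripper_width: 0.999
grip_force: 0.0
```

Run:
```python
from h import *
s=readout.state(); print(s['eef_pos'])
d=grab('wrist','w17.png'); f=d['frame']; hsv=cv2.cvtColor(f,cv2.COLOR_BGR2HSV)
m=((hsv[...,0]>85)&(hsv[...,0]<105)&(hsv[...,1]>70)&(hsv[...,2]>50)).astype(np.uint8)
m[250:]=0
c=max(cv2.findContours(m,cv2.RETR_EXTERNAL,cv2.CHAIN_APPROX_NONE)[0],key=cv2.contourArea)
a=cv2.approxPolyDP(cv2.convexHull(c),6,True)[:,0]; print([(q.tolist(),np.round(on(d,*map(float,q),.056)[:2],4).tolist()) for q in a])
e=grab('side','s17.png'); g=grab('scene','c17.png')
A=cv2.resize(e['frame'][140:384,130:410],(400,349),interpolation=cv2.INTER_CUBIC); B=cv2.resize(g['frame'][90:270,160:360],(400,360),interpolation=cv2.INTER_CUBIC)
im=np.zeros((360,800,3),np.uint8); im[:349,:400]=A; im[:,400:]=B; cv2.imwrite('pics/f.png',im)
```

```text
[ 0.52413255 -0.42008196  0.31759191]
[([364, 46], [0.6581, -0.282]), ([351, 186], [0.656, -0.4594]), ([159, 187], [0.3901, -0.4561]), ([145, 47], [0.3927, -0.2788])]
```

View pics/f.png

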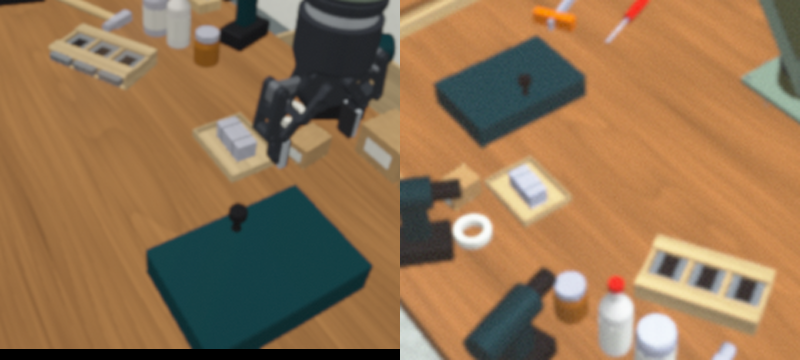

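All three cases sit level in their bays, the block lies flat and lengthwise inside the tray, and the lid's corners match its shut position from before.

```bash
python3 -c "
from cell import order; print(order.hand_in())"
```

```text
the job is handed in; nothing more can be done
None
```

The job is handed in: all three bit cases are home in the rack, the setting block lies lengthwise in the tray, and the tool case is shut; the bystanders were not touched.

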